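Dock the reagent tray and load its fallen bottles

TASK

The blue reagent tray lies the wrong way round for its docking station: turn it end for end and slide it into the guide rails, narrow yellow-marked nose first, until it is fully home and the orange sprung catch has clicked in behind it. Then stand every fallen amber bottle upright on the docked tray, each centred on a marked square of its own, and finally press the green start button on the station. Leave the petri dish, the timer and the tape roll beside the station where they are.

Things in the scene. Friction and masses are not known exactly. Their poses are not given: they have to be found in the camera images.
- dock: docking station fixed to the bench. Origin: bench height, where the tray's origin lies when the tray is home. x: the way the tray slides in (mouth at the -x end, facing the robot's left), z up. The tray slides on the bench between two rails along x: inner walls at y = +-62.5 mm, 16 mm high, with lips over the tray's edges (underside 11 mm up, inner edge y = +-55 mm)
- dock_mouth (a point): middle of the mouth at the start of the straight rails, dock x = -116 mm, bench height. Flared lead-ins without lips reach from here to dock x = -146 mm, where the gap is about +-77 mm
- dock_stop (a point): middle between the two dark stops, dock x = 51.5 mm, bench height. The stops stand at |y| > 51.5 mm, 7 mm high, so only the tray's narrow nose passes; a tray put in tail first stops 33 mm short. Behind, from dock x = 91 to 151 mm, is a white control head 150 mm wide and 60 mm high
- catch (a joint): orange sprung catch at the mouth on the station's +y side; slides outwards: 0 = sprung in (engaged or rest), up to 0.012 m = pushed out. The tray's edge pushes it out by a ramp (spring 1.5 to 2.7 N) and it springs back to 0 behind the tray's tail edge when the tray is home; pushing the tray over it takes a few newtons, under 10
- catch_tip (a point): inner tip of the catch, in the station's frame at x = -87 mm, y = 54 mm, z = 8.5 mm at rest
- start_button (a joint): green start button on top of the control head; 0 = up, 0.006 m = fully down (about 5 N), springs back. Counts as pressed beyond 0.004 m
- start_button_top (a point): centre of the top face of the start button (28 mm in diameter), pressed straight down
- tray: blue reagent tray, 0.3 kg: plate 170 mm long (x), 120 mm wide (y), 8 mm thick, narrowed to 96 mm over the 35 mm nearest the nose. Origin: centre of the underside; x points to the nose (yellow stripe), z up. Home, its origin and axes coincide with those of dock within 2 mm. Starts with its nose pointing roughly away from the station
- tray_nose (a point): middle of the tray's nose end, tray x = 85 mm, z = 4 mm
- tray_handle (a point): grip point on the tray's upright central handle, 45 mm above its underside: a fin 14 to 15 mm thick along tray x, 40 to 44 mm wide along tray y, top at 60 mm
- tray_bay0 (a point): centre of a marked square (44 mm) on the tray's top face, 8 mm above the underside, at tray x = 55 mm, y = 25 mm
- tray_bay1 (a point): centre of a marked square (44 mm) on the tray's top face, 8 mm above the underside, at tray x = 55 mm, y = -25 mm
- tray_bay2 (a point): centre of a marked square (44 mm) on the tray's top face, 8 mm above the underside, at tray x = -55 mm, y = 25 mm
- tray_bay3 (a point): centre of a marked square (44 mm) on the tray's top face, 8 mm above the underside, at tray x = -55 mm, y = -25 mm
- bottle_1: square amber bottle, white cap, lying on the bench, cap roughly towards the robot at the start: body 36 x 36 mm, 60 mm long; cap 24 mm in diameter, from 68 to 85 mm; 0.09 kg, heavy base (centre of mass 15 mm up). Origin: centre of its base; z from base to cap; lying, the origin is 18 mm up. Absent in some starts
- bottle_2: square amber bottle, white cap, lying on the bench, cap roughly towards the robot at the start: body 36 x 36 mm, 60 mm long; cap 24 mm in diameter, from 68 to 85 mm; 0.09 kg, heavy base (centre of mass 15 mm up). Origin: centre of its base; z from base to cap; lying, the origin is 18 mm up. Absent in some starts
- bottle_3: square amber bottle, white cap, lying on the bench, cap roughly towards the robot at the start: body 36 x 36 mm, 60 mm long; cap 24 mm in diameter, from 68 to 85 mm; 0.09 kg, heavy base (centre of mass 15 mm up). Origin: centre of its base; z from base to cap; lying, the origin is 18 mm up. Absent in some starts
- instrument_corner (a point): lower front corner, on the robot's right, of the big grey instrument (fixed, 130 mm high and more) behind the work; its front face runs from here along +y for 0.55 m at x = 0.61 m. Keep the tray clear of it when turning. The bench in front of it is free and flat from about x = 0.40 m
- petri_dish: bystander: glass petri dish, 64 mm in diameter, 16 mm high; origin at the centre of its underside
- lab_timer: bystander: white countdown timer lying flat, 64 x 64 x 18 mm; origin at the centre of its underside
- masking_tape: bystander: roll of tape lying flat, 96 mm in diameter, 25 mm high; origin at the centre of its underside

How it is judged:
By the outcome, as a careful person would: the job done as asked, in the order asked, and still so for the second after the job is handed in, with the robot touching nothing.
Of bottle_1, bottle_2, bottle_3 only 2 to 3 are there at a start; the rules pass over those that are not, and their reading is None.
At some moment in a run one of tray, bottle_1, bottle_2, bottle_3 may be knocked a few centimetres aside while the robot is not near it.
It also fails if it takes over 210 s, if anything falls off the work surface, if the arm or the gripper's body presses on something with over 40 N, if the wrist force passes 120 N, or if a joint passes its speed limit or range.

ROBOT

A 7-joint arm with a two-finger parallel gripper is mounted at the origin on a cart in front of the work surface, level with it; the furniture and walls round the work are solid. World frame = base frame: x ahead of the robot, y to its left, z up, the work surface at z = 0. Lengths are in mm, angles in rad, forces in N, time in s.
With the tool pointing down it reaches from about 425 to 875 mm from the base axis. Payload 8.4 kg.
Tool frame: the origin (TCP) lies on the front face of the gripper's body, between the roots of the fingers; the fingertips stand 70 mm ahead of it and the grasp point (between the pads) lies 51 mm ahead of it; z points along the fingers, y is the line along which they close (so a half turn about z gives the same grasp; the last joint's range is limited). The gripper opens to 87 mm and grips with 3 to 60 N. Pads are 19 mm wide; open, the fingers measure 117 mm over their backs; the gripper's body (75 mm by 190 mm) begins 51 mm behind the grasp point.
Start: joints at [-1.307, 0.333, 0.04, 1.465, -0.013, 1.343, -0.059], TCP at [230.681, 607.662, 292.246] pointing down, gripper open.
Joint ranges: [-2.58, 2.58], [-0.38, 2.09], [-1.3, 1.39], [0.25, 2.4], [-1.5, 4.64], [0.08, 2.09], [-2.65, 2.65]. Speed limits (rad/s): [2.22, 2.22, 2.79, 2.79, 3.14, 3.14, 3.14].

INTERFACE

Orientations are given as a rotation vector (axis times angle).
In Python, from plant import sense, capture, sign_off gives the robot as it stands. The module is installed in compiled form; this text tells all that it offers.
- The arm moves only by the shell command python3 -m creep 'ROWS' [OPENING]. ROWS is a JSON object of lists of equal length, an entry for each row: "offset": the shift along the tool's x, y, z as a fraction of full scale, a list of three; "yaw": the turn about the tool's z as a fraction of full scale. In form: {"offset": [[tx, ty, tz], ...], "yaw": [yaw, ...]}. A call has 1 to 8 rows; each row is the pose to reach, as a shift and turn from the pose commanded when the call began, along the tool's axes at that moment; what a row does not reach only later rows make up. Full scale, the value 1, is 0.2 m for a shift and 120 degrees for a turn. A row lasts 1/8 s, in which the tool goes at most 62.5 mm and 10.7 degrees, less where a joint would pass 70% of its speed; a pose out of reach is approached as far as the arm can. A call with a number of a shift or a turn outside -1 to 1 is refused whole. A call with a gripper value outside its range is refused whole. OPENING is the opening, from -1 (shut) to 1 (fully open), set as the call begins (- or left out, the last holds). The fingers move at their own pace and stop on an object; the grip force is fixed at half the most. Time passes only in rows, so rows that repeat a pose let the fingers close. It gives the time, the measured TCP pose, the force, the opening and the grip force at its end, in the units of the state.
- sense(): the state, without advancing time (a new reading comes with each control period).
- capture(name): name is "side" or "top" or "wrist"; returns a dict with "img" (420x560x3 uint8, blue, green, red), "depth" (420x560 float32, mm along the optical axis (not along the pixel's ray), 0 where there is no reading), "mtx" (3x3 intrinsics, pixels), "xyz" and "rotation" of the camera in the world. Camera axes: x right, y down, z forward; pixel columns grow to the right and rows downward; lengths in mm; the calibration is good to about 2 mm. The wrist camera is an equidistant fisheye: a pixel r from the principal point sees the ray r / f radians off the axis. A picture is of the moment at which its call begins.
- sign_off(): hands the job in; it is judged then, once.
The state is a dict: "time_s": time; "joint_pos": joint angles; "qd": joint speeds; "joint_torque": joint torques, N m; "tcp_pos": TCP position; "ee_rot": TCP orientation; "contact_force": force on the tool from outside, world axes, zero at the start; "ft_torque": the same for the moment, N m; "finger_gap": opening from 0.0 (shut) to 1.0 (fully open); "grip_force": force on a finger pad.
Only numpy, scipy, OpenCV 4.12 (cv2) and the standard library are available. Lean on these libraries where they do the work, as an engineer would, in place of code of your own. Each camera call takes 0.05 s, during which the arm holds its last target. There are 200 camera calls.

## Working session

There is one attempt and no reset: what is moved stays moved. The work goes in short steps, Python scripts to look and compute and a shell command to move; the robot and the scene stay as the last step left them, time stands still between calls to the robot, and variables do not carry over. Pictures are saved under pics/ and viewed, at most 14 in all, crops included, and the job is handed in when it is done.

```bash
mkdir -p pics; ls; python3 - <<'E'
from plant import sense,capture
import cv2
print(sense())
for n in ("top","side"):
    c=capture(n); cv2.imwrite(f"pics/{n}0.png",c["img"]); print(n,c["mtx"].tolist(),c["xyz"],c["rotation"], c["depth"].min(),c["depth"].max())
E
```

```text
pics
{'time_s': 0.0, 'joint_pos': array([-1.30720699,  0.33388567,  0.03984559,  1.46626326, -0.01339928,
        1.34330609, -0.05850403]), 'qd': array([ 0.00082073, -0.00153302,  0.00134745,  0.00026499, -0.00118199,
        0.00050544,  0.00060686]), 'joint_torque': array([-5.20117828e-04, -6.56345272e+01,  1.33473124e+00, -4.03796732e+01,
       -5.98726468e-02,  4.46064072e-02,  8.59753118e-05]), 'tcp_pos': array([230.55219196, 607.35545925, 291.37903181]), 'ee_rot': array([-5.66704921e-01, -3.08986247e+00,  2.49016437e-03]), 'contact_force': array([-0.40118001, -0.28016061,  0.69987581]), 'ft_torque': array([0.01498639, 0.01054152, 0.00706691]), 'grip_force': 0.0, 'finger_gap': 0.9994224926013081}
top [[390.3304627987705, 0.0, 281.4046409909001], [0.0, 390.3304627987705, 202.85432674306765], [0.0, 0.0, 1.0]] [ 339.72362744  -94.93045084 1293.70605478] [-2.10198921  2.15201498 -0.20810148] 0.0 2097.5732
side [[520.1165812572012, 0.0, 279.6893333269533], [0.0, 520.1165812572012, 220.25657000979413], [0.0, 0.0, 1.0]] [ -388.75462513 -1526.57303761   921.6061564 ] [-1.95657443  0.57946196 -0.39060667] 0.0 3886.0154
```

View pics/top0.png

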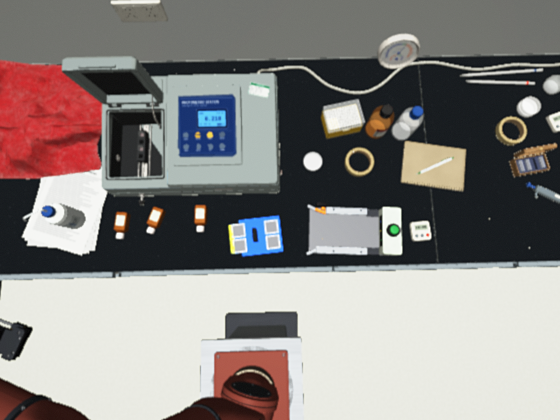

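View pics/side0.png

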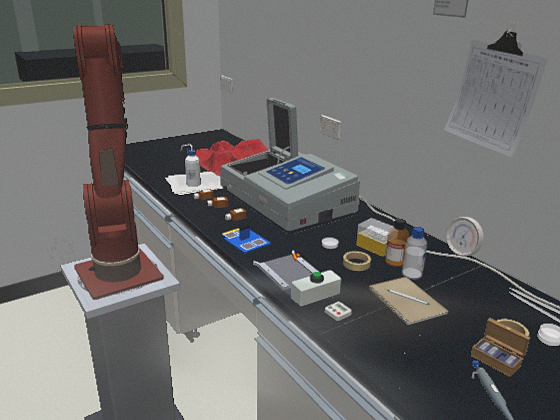

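The top view shows the tray at (256,236) with its nose to the left. The dock is at (310–400, 230) with the button at (393,230) and the catch at (320,209). Three bottles lie at (121,225), (155,219) and (201,217), caps towards the robot. The side view agrees. Next I'll measure both clouds by colour.

```bash
cat > h.py <<'E'
import numpy as np, cv2
from scipy.spatial.transform import Rotation as R
from plant import sense, capture
def rays(c,uv,fish):
    K=c["mtx"]; uv=np.asarray(uv,float).reshape(-1,2)
    p=(uv-[K[0,2],K[1,2]])/[K[0,0],K[1,1]]
    if fish:
        th=np.linalg.norm(p,axis=1,keepdims=True); s=np.where(th>1e-9,np.tan(th)/np.maximum(th,1e-9),1); p=p*s
    return np.c_[p,np.ones(len(p))]
def rot(c):
    r=np.asarray(c["rotation"]); return r if r.shape==(3,3) else R.from_rotvec(r).as_matrix()
def plane(c,uv,z,fish=False):          # pixel -> world on height z
    d=rays(c,uv,fish)@rot(c).T; o=c["xyz"]; return o+d*((z-o[2])/d[:,2:])
def cloud(c,mask,fish=False):          # pixels of mask -> world by depth
    v,u=np.nonzero(mask&(c["depth"]>0)); return rays(c,np.c_[u,v],fish)*c["depth"][v,u][:,None]@rot(c).T+c["xyz"], np.c_[u,v]
H=dict(blue=((100,140,60),(125,255,255)),yellow=((22,120,120),(36,255,255)),green=((45,120,60),(80,255,255)),
       amber=((5,150,60),(16,255,255)),orange=((8,170,190),(20,255,255)))
def mask(c,col): return cv2.inRange(cv2.cvtColor(c["img"],cv2.COLOR_BGR2HSV),*H[col])>0
def blobs(m,amin=8):
    n,l,s,ct=cv2.connectedComponentsWithStats(m.astype(np.uint8)); return [(l==i,s[i,4],ct[i]) for i in range(1,n) if s[i,4]>=amin]
def yaw(): # tool x axis heading, deg
    x=R.from_rotvec(sense()["ee_rot"]).as_matrix(); return np.degrees(np.arctan2(x[1,0],x[0,0])), x
def go(x,y,z,yw=None):   # print shift/turn in fractions for TCP target (world), tool-x heading yw deg
    s=sense(); a,M=yaw(); d=M.T@(np.array([x,y,z])-s["tcp_pos"])
    t=0 if yw is None else -((yw-a+180)%360-180)
    print("offset",np.round(d/200,3),"yaw",round(t/120,3),"| tcp",np.round(s["tcp_pos"],1),"head",round(a,1),"F",np.round(s["contact_force"],1),"gap",round(s["finger_gap"],3),"j7",round(s["joint_pos"][6],2),"t",round(s["time_s"],1))
E
python3 - <<'E'
from h import *
np.set_printoptions(precision=1,suppress=True)
for n in("top","side"):
    c=capture(n)
    for col in H:
        for m,a,ct in blobs(mask(c,col)):
            P,_=cloud(c,m)
            if len(P) and 350<np.median(P[:,0])<620 and abs(np.median(P[:,1]))<600: print(n,col,a,ct,"med",np.median(P,0),"min",P.min(0),"max",P.max(0))
c=capture("wrist"); print(c["mtx"],c["xyz"],c["rotation"]); print(yaw())
E
```

```text
top blue 83 [ 47.8 211.1] med [542.  570.3 173.1] min [528.1 557.8 168. ] max [557.7 588.  178.7]
top blue 959 [259.3 235.9] med [472.5 -28.3   7.2] min [ 406.2 -110.6   -8.4] max [544.1  38.4  64.2]
top yellow 79 [230.3 239.5] med [465.2  63.5   7.2] min [419.6  53.   -5.8] max [513.1  72.   14.1]
top green 77 [393.8 229.4] med [ 477.3 -456.6   80.9] min [ 462.8 -471.9   67.8] max [ 491.3 -444.8   88.7]
top amber 131 [200.  215.3] med [530.8 158.1  32.8] min [514.3 140.2  -4.2] max [583.4 185.9  42.5]
top amber 122 [155.1 218. ] med [527.7 304.1  33.1] min [508.5 279.3  -3.2] max [577.4 344.7  41.7]
top amber 8 [322.1 206.9] med [ 566.2 -243.3   10.9] min [ 556.7 -251.9   -0.4] max [ 570.2 -238.9   26.6]
top amber 122 [120.9 222.5] med [513.7 413.3  32.8] min [497.5 396.6  -3.4] max [569.5 454.1  39.6]
top orange 13 [200.4 206.3] med [572.7 154.2  34.8] min [569.1 144.7  30.6] max [574.1 171.2  39.7]
top orange 28 [320.9 209.9] med [ 554.1 -241.    15.6] min [ 544.4 -249.9    9.3] max [ 563.1 -222.9   26.6]
top orange 10 [158.  209.3] med [565.8 292.7  33.9] min [559.2 284.6  30.1] 
[... 770 characters left out ...]
 [514.8 408.5  33.5] min [498.1 394.3  11.8] max [556.8 436.4  39.8]
side amber 36 [218.7 199.8] med [532.6 303.4  35.7] min [511.3 277.4   0.3] max [610.7 364.   42.7]
side amber 44 [235.7 212.7] med [531.1 152.4  34.9] min [514.5 134.8   2.4] max [617.4 245.4  41.6]
side amber 32 [295.8 255.9] med [ 559.  -240.4   15.9] min [ 544.2 -252.2    0.3] max [ 581.1 -202.9   29. ]
side orange 9 [294.3 255.8] med [ 555.8 -236.    14.3] min [ 545.7 -252.2   13.6] max [ 563.7 -218.5   18.4]
[[325.2   0.  283.8]
 [  0.  325.2 206.5]
 [  0.    0.    1. ]] [167.4 630.5 384.6] [2.4 1.7 0.2]
(np.float64(159.21075229567356), array([[-0.9,  0.4, -0. ],
       [ 0.4,  0.9, -0. ],
       [-0. , -0. , -1. ]]))
```

```bash
python3 - <<'E'
from h import *
go(430,410,250,180); go(440,210,230,180)
E
```

```text
offset [-1.282 -0.569  0.21 ] yaw -0.173 | tcp [230.6 607.5 291.8] head 159.2 F [-0.2  1.1 -0.5] gap 1.002 j7 -0.06 t 0.2
offset [-1.684 -1.486  0.31 ] yaw -0.173 | tcp [230.6 607.5 291.8] head 159.2 F [-0.2  1.1 -0.5] gap 1.002 j7 -0.06 t 0.2
```

```bash
python3 -m creep '{"offset":[[-0.3,-0.18,0.05],[-0.6,-0.36,0.1],[-0.9,-0.54,0.15],[-1,-0.6,0.15],[-1,-0.6,0.15]],"yaw":[0,0,0,0,0]}' 1
python3 -m creep '{"offset":[[-0.15,-0.25,0.05],[-0.3,-0.5,0.1],[-0.45,-0.75,0.1],[-0.6,-0.95,0.1],[-0.65,-1,0.1],[-0.65,-1,0.1]],"yaw":[0,0,0,0,0,0]}'
python3 -m creep '{"offset":[[-0.15,-0.25,0],[-0.3,-0.5,0],[-0.45,-0.75,0],[-0.58,-0.89,0],[-0.58,-0.89,0],[-0.58,-0.89,0]],"yaw":[-0.05,-0.1,-0.15,-0.173,-0.173,-0.173]}'
python3 - <<'E'
from h import *
go(470,-15,230,180)
c=capture("wrist"); cv2.imwrite("pics/w1.png",c["img"]); print(c["xyz"],c["depth"].max())
E
```

```text
time_s: 0.88
tcp_pos: [378.3, 420.6, 262.2]
ee_rot: [0.578, 3.087, -0.002]
contact_force: [-0.7, 0.1, -1.2]
finger_gap: 0.999
grip_force: 0.0
time_s: 1.62
tcp_pos: [425.8, 191.7, 242.5]
ee_rot: [0.568, 3.09, 0.001]
contact_force: [-1.4, 0.8, -0.0]
finger_gap: 1.0
grip_force: 0.0
time_s: 2.38
tcp_pos: [471.0, -14.0, 242.1]
ee_rot: [0.002, -3.141, 0.0]
contact_force: [0.3, -0.2, 0.4]
finger_gap: 1.005
grip_force: 0.0
offset [ 0.005 -0.005  0.061] yaw 0.001 | tcp [471.  -14.  242.1] head -179.9 F [ 0.3 -0.2  0.4] gap 1.005 j7 1.5 t 2.4
[403.54319164 -14.83787424 335.04868373] 1082.8104
```

View pics/w1.png

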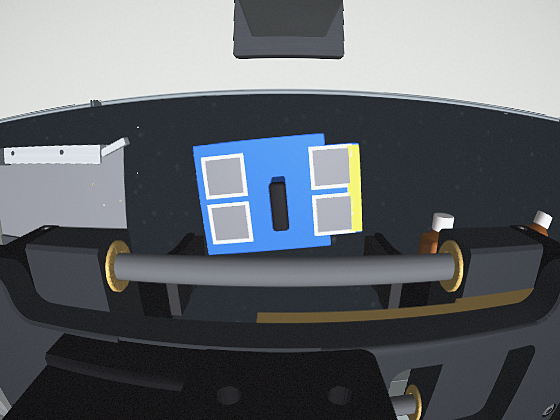

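The wrist view shows the tray plate with corners at (193,147), (324,134), (330,247) and (207,254). The yellow nose is on the right at (354,188), the handle top at (279,205), and the dock mouth at (127,140).

```bash
cat >> h.py <<'E'
def tray(n,show=True):
    c=capture(n); f=n=="wrist"; m=mask(c,"blue")|mask(c,"yellow")
    b=max(blobs(cv2.morphologyEx(m.astype(np.uint8),cv2.MORPH_CLOSE,np.ones((3,3)))>0),key=lambda t:t[1])[0]&m
    v,u=np.nonzero(b); P=plane(c,np.c_[u,v],8,f)
    Q,uv=cloud(c,b,f); z=np.median(Q[:,2])
    lab=np.isin(uv[:,0]*1000+uv[:,1],uv[(Q[:,2]>-5)&(Q[:,2]<14)]@[1000,1])
    P=plane(c,uv[lab],8,f)
    (cx,cy),(w,h),a=cv2.minAreaRect(P[:,:2].astype(np.float32))
    Y,_=cloud(c,mask(c,"yellow")&b,f); yl=np.median(Y,0)
    if w<h: a+=90
    d=np.degrees(np.arctan2(yl[1]-cy,yl[0]-cx)); a=a+180*round((d-a)/180)
    print(n,"tray",np.round([cx,cy],1),"size",np.round([w,h],1),"nose heading",round(a,1),round(d,1),"z",round(float(z),1)); return cx,cy,a
E
python3 - <<'E'
from h import *
np.set_printoptions(precision=1,suppress=True)
tray("wrist");tray("top")
c=capture("wrist")
# handle top: points z 50..65 near tray
P,uv=cloud(c,c["depth"]>0,True)
k=(P[:,2]>50)&(P[:,2]<68)&(abs(P[:,0]-468)<40)&(abs(P[:,1]+17)<40); print("handle",k.sum(),P[k].mean(0),P[k].min(0),P[k].max(0), cv2.minAreaRect(P[k][:,:2].astype(np.float32)))
c=capture("top");P,uv=cloud(c,c["depth"]>0)
k=(P[:,2]>50)&(P[:,2]<68)&(abs(P[:,0]-468)<40)&(abs(P[:,1]+17)<40); print("handle top",k.sum(),P[k].mean(0))
E
```

```text
wrist tray [474.1 -19.3] size [120.7 170.4] nose heading 95.1 96.4 z 8.5
top tray [0. 0.] size [0. 0.] nose heading 0.0 7.9 z 179.0
handle 821 [472.7 -19.7  60. ] [451.7 -28.2  53.1] [496.5 -10.5  62.3] ((474.1248779296875, -19.69907569885254), (44.307769775390625, 15.04821491241455), 5.235969066619873)
handle top 0 [nan nan nan]<stdin>:9: RuntimeWarning: Mean of empty slice.
  ret = um.true_divide(
```

```bash

python3 -m creep '{"offset":[[0,-0.25,0],[0,-0.5,0],[0,-0.75,0],[0,-1,0],[0,-1,0]],"yaw":[0,0,0,0,0]}' >/dev/null
python3 -m creep '{"offset":[[0,-0.25,0],[0,-0.5,0],[0,-0.6,0],[0,-0.6,0],[0,-0.6,0]],"yaw":[0,0,0,0,0]}'
python3 - <<'E'
from h import *
c=capture("wrist"); cv2.imwrite("pics/w2.png",c["img"]); np.savez("w2.npz",**c); print(c["xyz"])
E
```

```text
time_s: 3.88
tcp_pos: [471.3, -334.4, 242.0]
ee_rot: [0.002, -3.141, -0.002]
contact_force: [0.4, -0.4, 0.5]
finger_gap: 0.999
grip_force: 0.0
[ 403.83303712 -335.34147116  334.91122637]
```

View pics/w2.png

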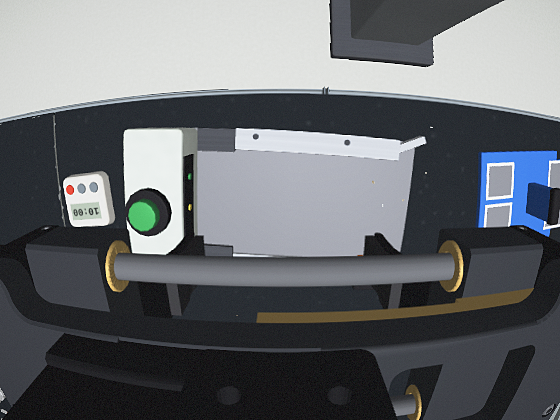

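The wrist view shows the near rail from (236,128) to (400,160), dark stops at (218,138) and (218,250), and the button at (146,211). The head's front edge is near u=195 and the timer is at (89,200).

```bash
python3 - <<'E'
from h import *
np.set_printoptions(precision=2,suppress=True)
c=dict(np.load("w2.npz")); P,uv=cloud(c,c["depth"]>0,True); I=c["img"][uv[:,1],uv[:,0]]
def inuv(a,b,d,e): return (uv[:,0]>=a)&(uv[:,0]<=b)&(uv[:,1]>=d)&(uv[:,1]<=e)
k=inuv(250,385,120,175)&(P[:,2]>12)&(P[:,2]<20); Q=P[k]; print("rail z",np.median(Q[:,2]))
# inner/outer edge per y-bin
b=np.round(Q[:,1]/6)*6
for name,fn in(("inner",np.max),("outer",np.min)):
    ys=np.unique(b); xs=np.array([np.percentile(Q[b==y,0],98 if name=="inner" else 2) for y in ys]); p=np.polyfit(ys,xs,1); print(name,"x at y=-336:",np.polyval(p,-336),"slope deg",np.degrees(np.arctan(p[0])),"res",np.std(xs-np.polyval(p,ys)),"yrange",ys[0],ys[-1])
k=inuv(120,200,120,260)&(P[:,2]>56)&(P[:,2]<64); Q=P[k]; print("head",np.median(Q[:,2]),Q.min(0),Q.max(0),cv2.minAreaRect(Q[:,:2].astype(np.float32)))
bx=np.round(Q[:,0]/6)*6; xs=np.unique(bx); ys=np.array([np.percentile(Q[bx==x,1],98) for x in xs]); print("head front edge",np.c_[xs,ys].T)
k=mask(c,"green")[uv[:,1],uv[:,0]]&inuv(110,180,180,240); Q=P[k];zt=np.percentile(Q[:,2],80); T=Q[Q[:,2]>zt-3]; print("btn",zt,cv2.minEnclosingCircle(T[:,:2].astype(np.float32)),T.mean(0))
# stop near, height 7
k=inuv(195,245,125,160)&(P[:,2]>4)&(P[:,2]<10); Q=P[k]; print("stop",k.sum(),np.median(Q[:,2]),Q.min(0),Q.max(0))
E
```

```text
rail z 16.468046637225427
inner x at y=-336: 428.6341951598741 slope deg 3.13583415040828 res 0.33420539300445645 yrange -366.0 -234.0
outer x at y=-336: 408.3757358388172 slope deg 3.2501249304735986 res 0.4031673617528192 yrange -366.0 -234.0
head 60.31948469868928 [ 400.19 -486.75   56.  ] [ 520.26 -423.19   63.93] ((461.1192932128906, -455.10858154296875), (61.047454833984375, 119.87564849853516), 87.63994598388672)
head front edge [[ 402.    408.    414.    420.    426.    432.    438.    444.    450.
   456.    462.    468.    474.    480.    486.    492.    498.    504.
   510.    516.    522.  ]
 [-429.94 -424.62 -425.   -425.26 -425.42 -425.23 -425.77 -426.72 -426.6
  -427.08 -426.98 -426.04 -426.83 -426.11 -428.22 -428.32 -428.28 -430.19
  -435.84 -441.67 -447.21]]
btn 82.82947289566218 ((476.2521057128906, -457.93280029296875), 13.814393043518066) [ 475.87 -457.43   82.21]
stop 889 7.4094465767162205 [ 404.24 -426.38    4.98] [ 437.05 -383.91    9.48]
```

```bash

python3 -m creep '{"offset":[[0,0.25,0],[0,0.5,0],[0,0.75,0],[0,1,0],[0,1,0]],"yaw":[0,0,0,0,0]}' >/dev/null
python3 -m creep '{"offset":[[0,0.25,0.1],[0,0.5,0.2],[0,0.575,0.3],[-0.014,0.575,0.4],[-0.014,0.575,0.4]],"yaw":[0,-0.04,-0.042,-0.042,-0.042]}'
python3 - <<'E'
from h import *
tray("wrist"); go(474.1,-19.5,96,185.1)
E
```

```text
time_s: 5.18
tcp_pos: [472.8, -21.0, 161.4]
ee_rot: [0.139, -3.136, 0.001]
contact_force: [-0.3, -0.2, 0.1]
finger_gap: 1.002
grip_force: 0.0
wrist tray [461.5 -20.4] size [ 95.5 170.3] nose heading 95.3 94.4 z 8.5
offset [-0.005  0.009  0.331] yaw -0.001 | tcp [473.4 -21.3 162.3] head -175.0 F [ 0.3 -0.8  0.2] gap 1.003 j7 1.68 t 5.2
```

```bash

python3 -m creep '{"offset":[[-0.004,0.005,0.15],[-0.004,0.005,0.25],[-0.004,0.005,0.33],[-0.004,0.005,0.33]],"yaw":[0,0,0,0]}' 
python3 -m creep '{"offset":[[0,0,0],[0,0,0],[0,0,0],[0,0,0],[0,0,0],[0,0,0]],"yaw":[0,0,0,0,0,0]}' -1
python3 -m creep '{"offset":[[0,0,-0.05],[0,0,-0.1],[0,0,-0.15],[0,0,-0.15]],"yaw":[0,0,0,0]}' 
python3 - <<'E'
from h import *
go(474.1,-19.5,96,185.1)
E
```

```text
time_s: 5.72
tcp_pos: [474.1, -20.4, 96.0]
ee_rot: [0.137, -3.137, 0.001]
contact_force: [0.3, 0.2, -0.2]
finger_gap: 0.999
grip_force: 0.0
time_s: 6.48
tcp_pos: [474.4, -20.2, 96.3]
ee_rot: [0.137, -3.139, 0.0]
contact_force: [-0.3, -0.1, 0.8]
finger_gap: 0.405
grip_force: 0.0
time_s: 6.98
tcp_pos: [474.8, -20.0, 127.1]
ee_rot: [-0.138, 3.137, 0.001]
contact_force: [0.3, -0.4, -4.7]
finger_gap: 0.169
grip_force: 30.0
offset [0.003 0.003 0.155] yaw -0.001 | tcp [474.8 -20.  127.1] head -175.0 F [ 0.3 -0.4 -4.7] gap 0.169 j7 1.72 t 7.0
```

```bash
python3 - <<'E'
from h import *
c=capture("wrist");P,uv=cloud(c,mask(c,"blue"),True)
for a,b in((400,440),(440,470),(470,520)):
  k=(P[:,0]>a)&(P[:,0]<b)&(abs(P[:,1]+20)<90); Q=P[k]; Q=Q[Q[:,2]<45];print(k.sum(),np.median(Q,0), np.polyfit(Q[:,1],Q[:,2],1))
tray("wrist")
E
```

```text
6616 [425.80588634 -30.70418243  18.30195638] [1.90813666e-03 1.82261129e+01]
5065 [454.00503062 -25.83668985  18.43237492] [7.14843493e-03 1.93085705e+01]
1323 [475.70958588 -41.67921838  18.41270589] [2.53688926e-03 1.85241374e+01]
wrist tray [442.8 -23.3] size [ 58.9 178.6] nose heading 95.9 88.7 z 17.9
```

```bash

python3 -m creep '{"offset":[[0,0,0.025],[0,0,0.05],[0,0,0.05]],"yaw":[0,0,0]}' 
python3 -m creep '{"offset":[[0,0,0],[0,0,0.02],[0,0,0.06],[0,0,0.106],[0,0,0.106],[0,0,0.106]],"yaw":[0,0,0,0,0,0]}' -0.3
python3 -m creep '{"offset":[[0,0,0],[0,0,0],[0,0,0],[0,0,0],[0,0,0],[0,0,0]],"yaw":[0,0,0,0,0,0]}' -1
python3 - <<'E'
from h import *
go(474.1,-19.5,126,185.1)
c=capture("wrist");P,uv=cloud(c,mask(c,"blue"),True)
k=(P[:,0]>400)&(P[:,0]<440)&(abs(P[:,1]+20)<90); print(np.median(P[k],0))
E
```

```text
time_s: 7.45
tcp_pos: [474.6, -20.1, 116.3]
ee_rot: [0.137, -3.138, -0.0]
contact_force: [-1.7, 0.4, 6.2]
finger_gap: 0.167
grip_force: 30.0
time_s: 8.2
tcp_pos: [474.4, -20.3, 95.0]
ee_rot: [0.137, -3.138, 0.0]
contact_force: [0.2, -0.2, 0.5]
finger_gap: 0.353
grip_force: 0.0
time_s: 8.95
tcp_pos: [474.5, -20.1, 95.2]
ee_rot: [-0.138, 3.138, 0.0]
contact_force: [-1.4, 0.3, 4.6]
finger_gap: 0.162
grip_force: 29.9
offset [ 0.002  0.003 -0.154] yaw -0.001 | tcp [474.5 -20.1  95.2] head -175.0 F [-1.4  0.3  4.6] gap 0.162 j7 1.77 t 8.9
[425.23357654 -30.60126468   8.40243919]
```

```bash

python3 -m creep '{"offset":[[0,0,-0.08],[0,0,-0.16],[0.03,0,-0.16],[0.05,0,-0.16],[0.05,0,-0.16],[0.05,0,-0.16],[0.05,0,-0.16],[0.05,0,-0.16]],"yaw":[0,0,0.08,0.16,0.24,0.32,0.4,0.45]}' 
python3 -m creep '{"offset":[[0,0,0],[0,0,0],[0,0,0],[0,0,0],[0,0,0],[0,0,0],[0,0,0],[0,0,0]],"yaw":[0.08,0.16,0.24,0.32,0.4,0.48,0.56,0.6]}' 
python3 -m creep '{"offset":[[0,0,0],[0,0,0],[0,0,0],[0,0,0],[0,0,0],[0,0,0],[0,0,0],[0,0,0]],"yaw":[0.08,0.16,0.24,0.32,0.4,0.48,0.518,0.518]}' 
python3 - <<'E'
from h import *
go(497.0,-86.6,125,-3.1)
c=capture("wrist"); cv2.imwrite("pics/w3.png",c["img"]); tray("wrist")
E
```

```text
time_s: 10.0
tcp_pos: [464.6, -21.0, 128.0]
ee_rot: [1.309, 2.856, 0.001]
contact_force: [-0.1, -0.2, -3.0]
finger_gap: 0.157
grip_force: 29.9
time_s: 11.0
tcp_pos: [464.5, -20.9, 127.9]
ee_rot: [-2.737, -1.542, -0.001]
contact_force: [0.1, -0.2, -2.5]
finger_gap: 0.156
grip_force: 29.9
time_s: 12.0
tcp_pos: [464.5, -20.8, 127.6]
ee_rot: [-3.14, 0.085, -0.0]
contact_force: [0.8, -0.6, -3.2]
finger_gap: 0.156
grip_force: 29.9
offset [0.18  0.32  0.013] yaw -0.0 | tcp [464.5 -20.8 127.6] head -3.1 F [ 0.8 -0.6 -3.2] gap 0.156 j7 -1.44 t 12.0
wrist tray [513.6  -7.5] size [ 59. 189.] nose heading -78.0 -95.3 z 40.7
```

View pics/w3.png

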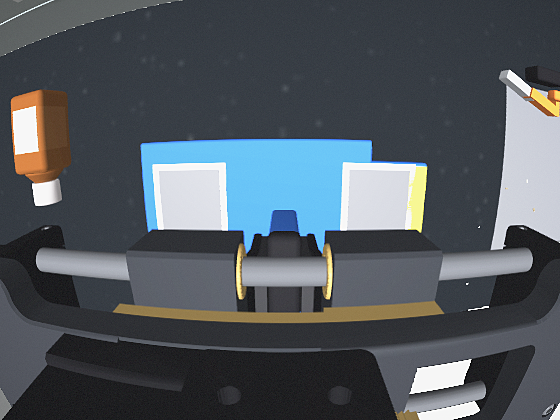

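The picture shows the tray held level with its nose (yellow, 420,195) towards the station, whose catch is at (550,95). Next I'll move in front of the mouth and set it down.

```bash

python3 -m creep '{"offset":[[0.1,0.16,0],[0.18,0.32,0],[0.18,0.32,0.05],[0.18,0.32,0.1],[0.18,0.32,0.15],[0.18,0.32,0.16],[0.18,0.32,0.16]],"yaw":[0,0,0,0,0,0,0]}' 
python3 - <<'E'
from h import *
np.set_printoptions(precision=2,suppress=True)
go(497.0,-86.6,95.2,-3.1)
c=capture("wrist"); cv2.imwrite("pics/w4.png",c["img"]); np.savez("w4.npz",**c)
P,uv=cloud(c,c["depth"]>0,True)
k=(P[:,2]>12)&(P[:,2]<20)&(P[:,0]>500)&(P[:,0]<590)&(P[:,1]<-215)&(P[:,1]>-420); Q=P[k]; print(k.sum(),Q.min(0),Q.max(0)); b=np.round(Q[:,1]/8)*8
for y in np.unique(b): print(y,Q[b==y,0].min(),Q[b==y,0].max())
E
```

```text
time_s: 12.98
tcp_pos: [496.5, -85.9, 95.2]
ee_rot: [-3.139, 0.084, 0.002]
contact_force: [-6.0, 1.4, 8.2]
finger_gap: 0.16
grip_force: 30.1
offset [ 0.  0. -0.] yaw 0.0 | tcp [496.5 -85.9  95.2] head -3.1 F [-6.   1.4  8.2] gap 0.16 j7 -1.16 t 13.0
2271 [ 542.43 -282.41   12.01] [ 581.57 -215.04   19.99]
-280.0 542.425964174232 562.8793538014249
-272.0 542.4485750321069 563.5166677837984
-264.0 542.8548941441022 563.8062347722479
-256.0 543.5045265539705 580.0461394239387
-248.0 542.5854355692304 580.4432957602252
-240.0 544.2286916910211 581.0203909811445
-232.0 548.0318397469788 581.5747016869643
-224.0 551.03963503144 581.4177574165975
-216.0 554.6322032303342 565.6680198175263
```

View pics/w4.png

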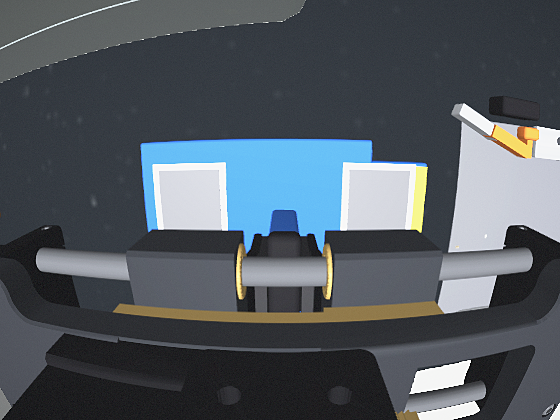

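The view shows the flared lead-in at (480,120) and the catch at (525,140), with the tray aligned. The far rail's outer edge puts the dock axis within about 1 mm of my estimate, so I'll slide in.

```bash

python3 -m creep '{"offset":[[0,0.07,-0.004],[0,0.14,-0.004],[0,0.21,-0.004],[0.002,0.28,-0.004],[0.003,0.35,-0.004],[0.003,0.42,-0.004],[0.003,0.48,-0.004],[0.003,0.5,-0.004]],"yaw":[0,0,0,0,0,0,0,0]}' 
python3 -m creep '{"offset":[[0,0.06,0],[0,0.12,0],[0,0.18,0],[0,0.24,0],[0,0.3,0],[0,0.35,0],[0,0.35,0]],"yaw":[0,0,0,0,0,0,0]}' 
python3 - <<'E'
from h import *
go(483.7,-336.3,95.2,-3.1); tray("wrist")
E
```

```text
time_s: 14.02
tcp_pos: [491.4, -187.4, 95.7]
ee_rot: [-3.14, 0.088, 0.002]
contact_force: [-2.0, 2.3, -2.6]
finger_gap: 0.158
grip_force: 30.1
time_s: 14.9
tcp_pos: [487.8, -258.2, 96.0]
ee_rot: [3.139, -0.089, 0.0]
contact_force: [-1.9, -0.7, -3.3]
finger_gap: 0.158
grip_force: 30.1
offset [0.001 0.391 0.005] yaw -0.001 | tcp [ 487.8 -258.2   96. ] head -3.2 F [-1.9 -0.7 -3.3] gap 0.158 j7 -0.81 t 14.9
wrist tray [ 521.2 -260.9] size [172.4  83.9] nose heading 84.0 15.6 z 9.3
```

```bash

python3 -m creep '{"offset":[[0,0.03,0.004],[0,0.08,0.004],[0,0.13,0.004],[0,0.18,0.004],[0,0.23,0.004],[0,0.28,0.004],[0,0.3,0.004]],"yaw":[0,0,0,0,0,0,0]}' 
python3 -m creep '{"offset":[[0,0.03,0],[0,0.06,0],[0,0.085,0],[0,0.095,0],[0,0.1,0],[0,0.1,0]],"yaw":[0,0,0,0,0,0]}' 
python3 - <<'E'
from h import *
go(483.7,-336.3,95.2,-3.1);c=capture("wrist"); cv2.imwrite("pics/w5.png",c["img"])
E
```

```text
time_s: 15.82
tcp_pos: [484.7, -317.4, 95.2]
ee_rot: [-3.14, 0.088, -0.0]
contact_force: [-1.8, 6.3, 7.9]
finger_gap: 0.156
grip_force: 30.1
time_s: 16.58
tcp_pos: [484.0, -336.8, 95.2]
ee_rot: [3.14, -0.086, 0.001]
contact_force: [1.6, 2.2, 3.7]
finger_gap: 0.156
grip_force: 30.1
offset [-0.002 -0.002  0.   ] yaw -0.0 | tcp [ 484.  -336.8   95.2] head -3.2 F [1.6 2.2 3.7] gap 0.156 j7 -0.67 t 16.6
```

View pics/w5.png

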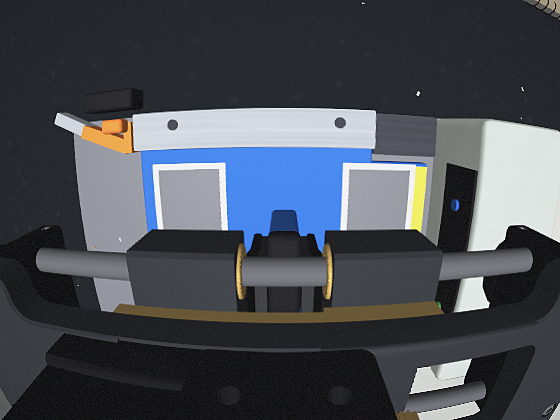

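The tray is nearly home: its tail edge is at u=143, the catch is beside it at (118,140), and the shoulder is near the stop at (373,155). I'll push on gently to the stop.

```bash

python3 -m creep '{"offset":[[0,0.005,0],[0,0.01,0],[0,0.01,0]],"yaw":[0,0,0]}' 
python3 -m creep '{"offset":[[0,0.005,0],[0,0.01,0],[0,0.01,0]],"yaw":[0,0,0]}' 
python3 - <<'E'
from h import *
np.set_printoptions(precision=1,suppress=True)
go(483.7,-336.3,95.2,-3.1);c=capture("wrist"); cv2.imwrite("pics/w6.png",cv2.resize(c["img"][90:260,40:240],None,fx=3,fy=3)); 
m=mask(c,"orange"); P,uv=cloud(c,m,True); k=(P[:,0]>500)&(P[:,1]<-200); P=P[k]-[483.7,-336.3,0]; a=np.radians(-93.1); D=P[:,:2]@np.array([[np.cos(a),-np.sin(a)],[np.sin(a),np.cos(a)]]); print("catch dock x,y min max",D.min(0),D.max(0))
b=mask(c,"blue"); P,uv=cloud(c,b,True);k=(P[:,0]>500)&(P[:,0]<550)&(P[:,2]<12); P=P[k]-[483.7,-336.3,0]; D=P[:,:2]@np.array([[np.cos(a),-np.sin(a)],[np.sin(a),np.cos(a)]]);print("tray dock x",np.percentile(D[:,0],[.5,99.5]))
E
```

```text
time_s: 17.0
tcp_pos: [484.1, -337.8, 95.2]
ee_rot: [-3.139, 0.085, -0.0]
contact_force: [-1.2, 6.8, 6.8]
finger_gap: 0.16
grip_force: 30.1
time_s: 17.38
tcp_pos: [484.1, -338.0, 95.2]
ee_rot: [-3.136, 0.084, 0.001]
contact_force: [-2.7, 15.4, 13.9]
finger_gap: 0.162
grip_force: 30.1
offset [-0. -0.  0.] yaw 0.0 | tcp [ 484.1 -338.    95.2] head -3.1 F [-2.7 15.4 13.9] gap 0.162 j7 -0.66 t 17.4
catch dock x,y min max [-121.9   54.8] [-85.8  74.3]
tray dock x [-81.8  73.9]
```

View pics/w6.png

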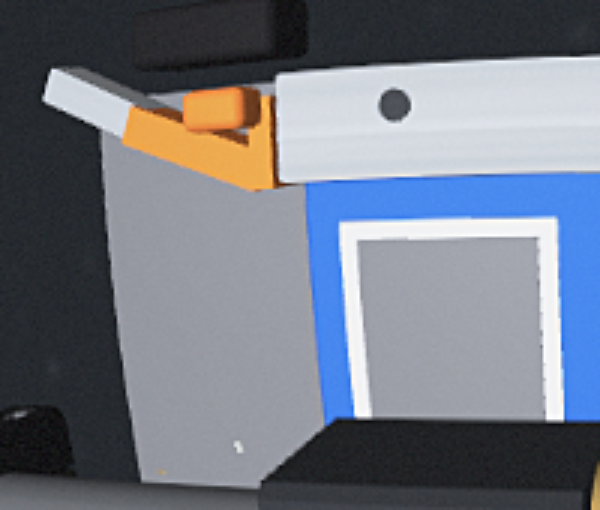

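The tray sits on the hard stop, with the catch's tip (270,185 in the crop) sprung in behind the tail edge. I'll release, lift clear and remeasure the bottles.

```bash

python3 -m creep '{"offset":[[0,-0.015,-0.003],[0,-0.015,-0.003]],"yaw":[0,0]}' 
python3 -m creep '{"offset":[[0,0,0],[0,0,0],[0,0,0],[0,0,0]],"yaw":[0,0,0,0]}' 0.2
python3 -m creep '{"offset":[[0,0,-0.2],[0,0,-0.4],[0,0,-0.5],[0,0,-0.5]],"yaw":[0,0,0,0]}' 1
python3 - <<'E'
from h import *
go(500,200,195,0)
for n in("wrist","top"): 
    c=capture(n); cv2.imwrite(f"pics/{n}7.png",c["img"]); np.savez(n+"7.npz",**c)
P,uv=cloud(c,c["depth"]>0); I=c["img"][uv[:,1],uv[:,0]].astype(int)
for m,a,ct in blobs(mask(c,"amber"),60):
    Q,_=cloud(c,m); print("amber",a,ct,np.median(Q,0))
E
```

```text
time_s: 17.68
tcp_pos: [483.4, -337.5, 95.3]
ee_rot: [3.14, -0.086, -0.001]
contact_force: [1.0, 1.6, -2.6]
finger_gap: 0.16
grip_force: 30.0
time_s: 18.18
tcp_pos: [483.7, -337.7, 95.7]
ee_rot: [3.14, -0.087, 0.0]
contact_force: [-0.1, 0.3, 0.2]
finger_gap: 0.527
grip_force: 0.0
time_s: 18.68
tcp_pos: [484.2, -337.8, 196.6]
ee_rot: [3.14, -0.086, 0.003]
contact_force: [0.2, -0.0, -0.1]
finger_gap: 0.95
grip_force: 0.0
offset [-0.068 -2.689  0.007] yaw -0.026 | tcp [ 484.2 -337.8  196.6] head -3.1 F [ 0.2 -0.  -0.1] gap 0.95 j7 -0.75 t 18.7
amber 443 [377.38148984 122.41760722] [ 820.25742778 -420.39421448  112.86797998]
amber 131 [200.08396947 215.19847328] [532.3642531  157.52871776  32.97043568]
amber 123 [155.29268293 217.84552846] [527.76158347 303.34146186  33.14392201]
amber 127 [121.15748031 222.51968504] [513.57816711 411.73925919  32.74342536]
```

View pics/wrist7.png

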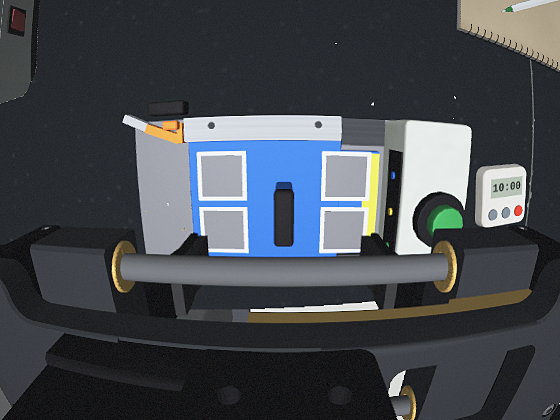

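The view shows the tray docked with the catch engaged, its bays at (221,176), (224,230), (344,176) and (343,230). The bottles are unchanged in the top view. I'll move over the nearest one.

```bash

python3 -m creep '{"offset":[[0,-0.1,-0.1],[0,-0.3,-0.2],[0,-0.5,-0.2],[0,-0.7,-0.2],[0,-0.9,-0.2],[0,-1,-0.2],[0,-1,-0.2],[0,-1,-0.2]],"yaw":[-0.08,-0.16,-0.24,-0.32,-0.4,-0.48,-0.56,-0.65]}' >/dev/null
python3 -m creep '{"offset":[[0.2,-0.05,0],[0.4,-0.1,0],[0.6,-0.15,0],[0.8,-0.2,0],[1,-0.26,0],[1,-0.26,0],[1,-0.26,0],[1,-0.26,0]],"yaw":[-0.08,-0.16,-0.24,-0.32,-0.4,-0.48,-0.56,-0.65]}' 
python3 - <<'E'
from h import *
np.set_printoptions(precision=1,suppress=True)
go(515,175,240,180)
c=dict(np.load("wrist7.npz"))
hsv=cv2.cvtColor(c["img"],cv2.COLOR_BGR2HSV); w=(cv2.inRange(hsv,(0,0,215),(180,50,255)))
for i in ((221,176),(224,230),(344,176),(343,230)):
    # flood gray inside the frame
    f=c["img"].copy(); m=np.zeros((422,562),np.uint8); cv2.floodFill(f,m,i,(0,0,255),(5,)*3,(5,)*3,8|cv2.FLOODFILL_MASK_ONLY); m=m[1:-1,1:-1]
    v,u=np.nonzero(m); P=plane(c,np.c_[u,v],8,True); r=cv2.minAreaRect(P[:,:2].astype(np.float32)); Q,_=cloud(c,m>0,True); print(i,len(u),np.array(r[0]),np.array(r[1]),r[2],"z",np.median(Q[:,2]))
E
```

```text
time_s: 20.78
tcp_pos: [496.2, 69.0, 234.1]
ee_rot: [-0.73, -3.053, 0.002]
contact_force: [-0.7, 1.0, 1.0]
finger_gap: 1.0
grip_force: 0.0
offset [ 0.2  0.5 -0. ] yaw -0.224 | tcp [496.2  69.  234.1] head 153.1 F [-0.7  1.   1. ] gap 1.0 j7 0.92 t 20.8
(221, 176) 1569 [ 510.4 -284.5] [35.5 35.3] 85.67758178710938 z 9.059027584334899
(224, 230) 1370 [ 460.6 -281.3] [36.1 35.7] 86.5259017944336 z 9.07428076634119
(344, 176) 1571 [ 504.5 -394.6] [36.1 35.1] 87.11470031738281 z 9.006505381536499
(343, 230) 1379 [ 453.8 -391.4] [35.6 35.2] 85.89231872558594 z 9.044541496235496
```

```bash

python3 -m creep '{"offset":[[0.1,0.25,0],[0.2,0.5,0],[0.2,0.5,0],[0.2,0.5,0]],"yaw":[-0.08,-0.16,-0.224,-0.224]}' 
cat >> h.py <<'E'
def bottle(c,f,near,r=90):   # axis and base centre of a lying bottle near (x,y), by depth (z 5..45)
    P,uv=cloud(c,c["depth"]>0,f); I=cv2.cvtColor(c["img"],cv2.COLOR_BGR2HSV)[uv[:,1],uv[:,0]]
    k=(np.hypot(*(P[:,:2]-near).T)<r)&(P[:,2]>24)&(P[:,2]<45); P=P[k]; I=I[k]
    am=(I[:,0]>3)&(I[:,0]<20)&(I[:,1]>120); wh=(I[:,1]<60)&(I[:,2]>150)
    top=P[P[:,2]>30]; r_=cv2.minAreaRect(top[:,:2].astype(np.float32)); pts=cv2.boxPoints(r_)
    print("top z",np.median(P[am][:,2]),"rect",np.round(r_[0],1),np.round(r_[1],1),round(r_[2],1),"n",len(P))
    return P,am,wh
E
python3 - <<'E'
from h import *
np.set_printoptions(precision=1,suppress=True)
go(515,175,240,180)
c=capture("wrist"); cv2.imwrite("pics/w8.png",c["img"]); np.savez("w8.npz",**c)
P,am,wh=bottle(c,True,(531,158))
E
```

```text
time_s: 21.28
tcp_pos: [506.5, 176.1, 234.1]
ee_rot: [-0.01, -3.139, 0.003]
contact_force: [0.0, -0.2, 0.3]
finger_gap: 1.001
grip_force: 0.0
offset [-0. -0. -0.] yaw -0.003 | tcp [506.5 176.1 234.1] head 179.6 F [ 0.  -0.2  0.3] gap 1.001 j7 1.22 t 21.3
top z 35.63457960341765 rect [553.  157.5] [ 79.4 119.9] 89.4 n 2526
```

View pics/w8.png

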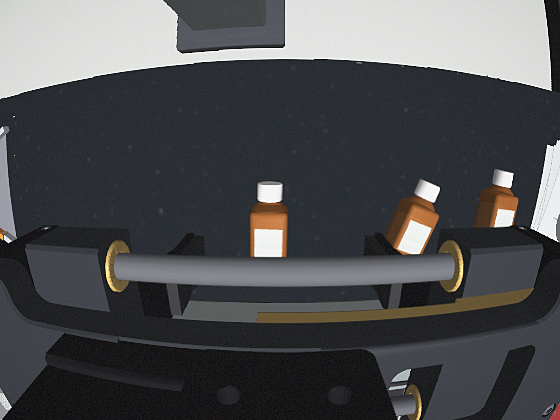

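The view shows the bottle being taken with its cap at (270,191) and body down to v=258. The other bottles have caps at (427,189), turned about 20°, and (503,179).

```bash

cat >> h.py <<'E'
def cap(c,seed,f=True):
    "cap top-line and bottle axis from cap seed pixel"
    hsv=cv2.cvtColor(c["img"],cv2.COLOR_BGR2HSV); w=cv2.inRange(hsv,(0,0,130),(180,60,255))
    _,l=cv2.connectedComponents(w); m=l==l[seed[1],seed[0]]
    C,_=cloud(c,m,f); C=C[(C[:,2]>8)&(C[:,2]<40)]
    am=cv2.inRange(hsv,(3,120,40),(20,255,255))>0
    A,_=cloud(c,am,f); A=A[(np.hypot(*(A[:,:2]-np.median(C,0)[:2]).T)<75)&(A[:,2]>33)&(A[:,2]<42)]
    cc=cv2.minAreaRect(C[:,:2].astype(np.float32)); ct=np.array(cc[0]); Lb=A[:,:2]
    # axis angle: minimise width of body points
    best=min(np.arange(-40,40,.5),key=lambda t:np.ptp(np.percentile(Lb@[-np.sin(np.radians(t)),np.cos(np.radians(t))],[1,99])))
    u=np.array([np.cos(np.radians(best)),np.sin(np.radians(best))]); n=np.array([-u[1],u[0]])
    lo,hi=np.percentile(Lb@n,[1,99]); mid=(lo+hi)/2; s=np.percentile(C[:,:2]@u,1)   # front face of the cap = base-85
    g=u*(s+9)+n*mid
    print("cap rect",np.round(ct,1),np.round(cc[1],1),"ztop",np.round(np.percentile(C[:,2],97),1),"body ztop",np.round(np.median(A[:,2]),1),"width",round(hi-lo,1),"axis deg",best,"grip pt",np.round(g,1),"cap mid n",round(np.median(C[:,:2]@n)-mid,1))
    return g,best
E
python3 - <<'E'
from h import *
c=dict(np.load("w8.npz"))
for s in((270,191),(427,189),(503,179)): cap(c,s)
E
```

```text
cap rect [501.4 160.9] [23.3 17.3] ztop 31.0 body ztop 36.1 width 34.4 axis deg -2.5 grip pt [502.2 161.2] cap mid n 0.1
cap rect [500.4 321.6] [22.3 16.9] ztop 31.0 body ztop 36.0 width 34.8 axis deg -20.5 grip pt [501.1 321.3] cap mid n -3.7
cap rect [485.  421.9] [23.7 16.9] ztop 31.1 body ztop 36.0 width 34.7 axis deg -4.0 grip pt [485.5 420.1] cap mid n -3.4
```

```bash

python3 -m creep '{"offset":[[0.022,-0.075,0.25],[0.022,-0.075,0.5],[0.022,-0.075,0.7],[0.022,-0.075,0.8],[0.022,-0.075,0.805],[0.022,-0.075,0.805]],"yaw":[0.018,0.018,0.018,0.018,0.018,0.018]}' -0.1
python3 -m creep '{"offset":[[0,0,0],[0,0,0],[0,0,0],[0,0,0],[0,0,0],[0,0,0]],"yaw":[0,0,0,0,0,0]}' -1
python3 -m creep '{"offset":[[0,0,-0.1],[0,0,-0.2],[0,0,-0.3],[0,0,-0.4],[0,0,-0.5],[0,0,-0.5],[0,0,-0.5]],"yaw":[0,0,0,0,0,0,0]}' 
python3 - <<'E'
from h import *
go(502,161,127,177.5)
c=capture("side"); cv2.imwrite("pics/s9.png",cv2.resize(c["img"][120:270,170:370],None,fx=3,fy=3))
E
```

```text
time_s: 22.08
tcp_pos: [503.1, 160.6, 75.3]
ee_rot: [0.073, 3.14, 0.0]
contact_force: [0.0, 1.0, -0.5]
finger_gap: 0.475
grip_force: 0.0
time_s: 22.82
tcp_pos: [502.9, 161.2, 75.1]
ee_rot: [0.07, 3.14, 0.001]
contact_force: [-2.3, 0.1, 5.4]
finger_gap: 0.264
grip_force: 30.0
time_s: 23.7
tcp_pos: [502.2, 160.9, 173.8]
ee_rot: [-0.069, -3.14, 0.001]
contact_force: [-0.7, 0.4, -2.1]
finger_gap: 0.269
grip_force: 30.0
offset [0.001 0.    0.234] yaw -0.0 | tcp [502.2 160.9 173.8] head 177.5 F [-0.7  0.4 -2.1] gap 0.269 j7 1.23 t 23.7
```

View pics/s9.png

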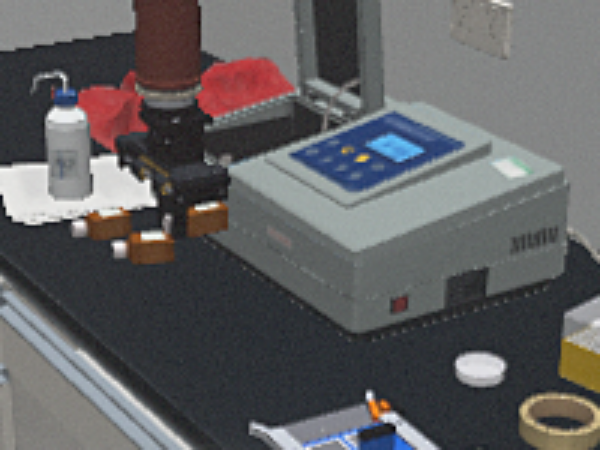

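The bottle at (205,217) in the crop stays level in the grip, because 30 N at mid-cap holds it. I'll set it down and pinch only the last few millimetres of the cap, so that the heavy base can swing down.

```bash

python3 -m creep '{"offset":[[0,0,0.15],[0,0,0.3],[0,0,0.4],[0,0,0.46],[0,0,0.49],[0,0,0.49]],"yaw":[0,0,0,0,0,0]}'
python3 -m creep '{"offset":[[0,0,0],[0,0,0],[0,0,0],[0.04,0,0],[0.073,0,0],[0.073,0,0]],"yaw":[0,0,0,0,0,0]}' -0.2
python3 -m creep '{"offset":[[0,0,0],[0,0,0],[0,0,0],[0,0,0]],"yaw":[0,0,0,0]}' -1
python3 -m creep '{"offset":[[0,0,-0.2],[0,0,-0.5],[0,0,-0.8],[0,0,-0.9],[0,0,-0.9]],"yaw":[0,0,0,0,0]}' 
python3 - <<'E'
from h import *
go(502,161,127,177.5)
c=capture("side"); cv2.imwrite("pics/s10.png",cv2.resize(c["img"][100:250,170:320],None,fx=4,fy=4))
E
```

```text
time_s: 24.5
tcp_pos: [502.8, 161.0, 76.6]
ee_rot: [-0.07, -3.141, 0.0]
contact_force: [0.5, 0.3, -0.4]
finger_gap: 0.265
grip_force: 30.0
time_s: 25.25
tcp_pos: [487.4, 161.8, 76.6]
ee_rot: [-0.069, -3.14, -0.0]
contact_force: [0.7, -0.2, -1.2]
finger_gap: 0.401
grip_force: 0.0
time_s: 25.75
tcp_pos: [488.3, 161.7, 76.7]
ee_rot: [0.07, 3.141, 0.0]
contact_force: [-0.4, 0.1, -0.1]
finger_gap: 0.254
grip_force: 30.0
time_s: 26.38
tcp_pos: [488.7, 161.9, 257.9]
ee_rot: [0.07, 3.139, 0.003]
contact_force: [0.3, 0.3, -1.4]
finger_gap: 0.258
grip_force: 30.0
offset [-0.065 -0.003  0.655] yaw -0.0 | tcp [488.7 161.9 257.9] head 177.5 F [ 0.3  0.3 -1.4] gap 0.258 j7 1.16 t 26.4
```

View pics/s10.png

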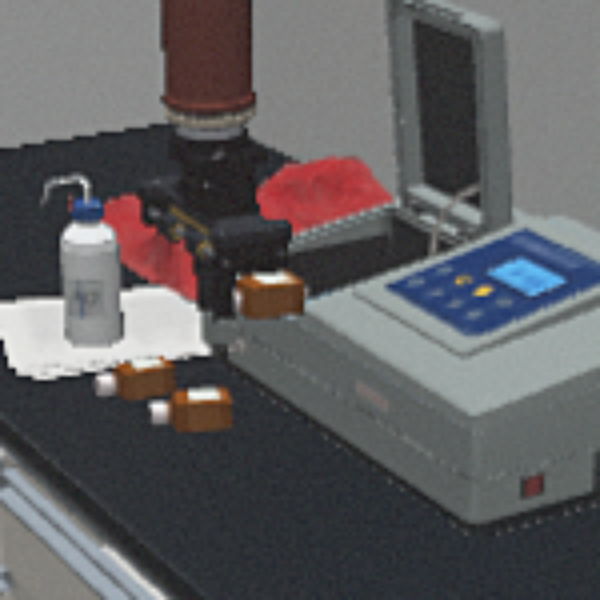

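The side view shows it still level at (270,293). I'll turn it by pressing its base against the instrument's front face and raising the cap, so that wall friction holds the base down.

```bash

python3 -m creep '{"offset":[[0,0,0.2],[0,0,0.45],[0,0,0.7],[0,0,0.83],[-0.06,0,0.85],[-0.12,0,0.855],[-0.12,0,0.855]],"yaw":[0,0,0,0,0,0,0]}'
python3 -m creep '{"offset":[[-0.015,0,0],[-0.03,0,0],[-0.03,0,0]],"yaw":[0,0,0]}'
python3 -m creep '{"offset":[[-0.01,0,0],[-0.02,0,0],[-0.02,0,0]],"yaw":[0,0,0]}'
```

```text
time_s: 27.3
tcp_pos: [514.0, 160.4, 86.6]
ee_rot: [0.071, 3.139, 0.0]
contact_force: [-0.9, 0.2, -1.0]
finger_gap: 0.253
grip_force: 30.0
time_s: 27.68
tcp_pos: [518.3, 160.4, 86.0]
ee_rot: [0.07, 3.14, 0.0]
contact_force: [0.2, 0.3, -0.7]
finger_gap: 0.253
grip_force: 30.0
time_s: 28.05
tcp_pos: [521.4, 160.1, 85.2]
ee_rot: [-0.069, -3.139, 0.001]
contact_force: [-3.5, -0.8, -0.6]
finger_gap: 0.257
grip_force: 30.0
```

```bash

python3 -m creep '{"offset":[[-0.015,0,0],[-0.015,0,0],[-0.01,0,-0.037],[-0.006,0,-0.074],[-0.007,0,-0.11],[-0.009,0,-0.148],[-0.018,0,-0.185],[-0.026,0,-0.22]],"yaw":[0,0,0,0,0,0,0,0]}'
python3 - <<'E'
from h import *
c=capture("side"); cv2.imwrite("pics/s11.png",cv2.resize(c["img"][120:240,180:300],None,fx=4,fy=4))
E
```

```text
time_s: 29.05
tcp_pos: [527.9, 160.0, 130.4]
ee_rot: [0.07, 3.14, 0.001]
contact_force: [-1.0, -0.1, -1.2]
finger_gap: 0.257
grip_force: 30.0
```

View pics/s11.png

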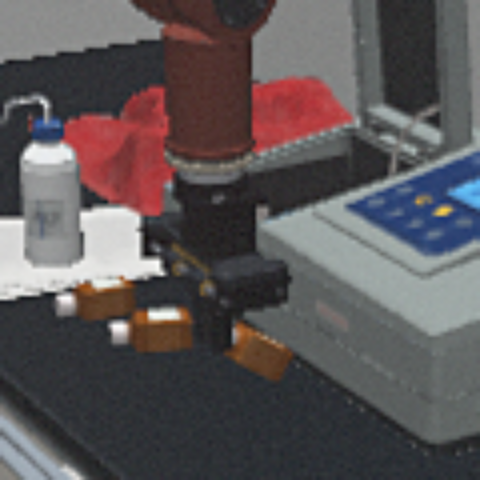

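It works: the bottle at (262,352) in the crop is now tilted base-down by about 30°. I'll continue the arc.

```bash

python3 -m creep '{"offset":[[-0.015,0,0],[-0.035,0,-0.034],[-0.045,0,-0.068],[-0.06,0,-0.1],[-0.085,0,-0.13],[-0.11,0,-0.16],[-0.135,0,-0.185],[-0.135,0,-0.185]],"yaw":[0,0,0,0,0,0,0,0]}'
cat >> h.py <<'E'
def tilt(y0=None):  # tilt of held bottle from amber points in the side view
    s=sense()["tcp_pos"]; c=capture("side"); hsv=cv2.cvtColor(c["img"],cv2.COLOR_BGR2HSV)
    m=cv2.inRange(hsv,(3,110,40),(20,255,255))>0
    P,uv=cloud(c,m); k=(np.hypot(*(P[:,:2]-s[:2]).T)<130)&(P[:,2]<s[2]-15)&(P[:,2]>3)&(abs(P[:,1]-s[1])<45)
    r=cv2.minAreaRect(uv[k].astype(np.float32)); b=cv2.boxPoints(r); e=[(b[1]-b[0]),(b[2]-b[1])]; l=max(e,key=np.linalg.norm)
    print("n",k.sum(),"center",P[k].mean(0).round(1),"min",P[k].min(0).round(1),"max",P[k].max(0).round(1),"px long axis",np.round(l,1),"size",np.round(r[1],1))
E
python3 - <<'E'
from h import *
tilt()
E
```

```text
time_s: 30.1
tcp_pos: [554.8, 158.7, 167.1]
ee_rot: [0.07, 3.14, 0.0]
contact_force: [-2.4, -0.2, -0.0]
finger_gap: 0.259
grip_force: 30.0
n 124 center [580.1 143.4  72.1] min [538.6 126.4  34.6] max [605.5 169.1 108.4] px long axis [ 8.3 13.1] size [15.5  9.5]
```

```bash

python3 -m creep '{"offset":[[-0.025,0,-0.02],[-0.05,0,-0.04],[-0.075,0,-0.05],[-0.075,0,-0.05]],"yaw":[0,0,0,0]}'
python3 -m creep '{"offset":[[0.1,0,0],[0.25,0,0],[0.35,0,0],[0.4,0,0],[0.4,0,0.05],[0.4,0,0.1],[0.4,0,0.13],[0.4,0,0.13]],"yaw":[0,0,0,0,0,0,0,0]}'
python3 - <<'E'
from h import *
tilt()
go(490,161,141,177.5)
E
```

```text
time_s: 30.65
tcp_pos: [570.3, 158.0, 177.2]
ee_rot: [0.07, 3.139, 0.0]
contact_force: [0.3, -0.7, -1.0]
finger_gap: 0.059
grip_force: 0.0
time_s: 31.65
tcp_pos: [489.3, 161.3, 149.8]
ee_rot: [-0.07, -3.14, 0.002]
contact_force: [-0.3, 0.1, 0.4]
finger_gap: 0.002
grip_force: 0.0
n 131 center [586.5 145.8  42.4] min [479.7 131.    5.8] max [608.7 172.1  97.1] px long axis [32.   2.2] size [32.  15.3]
offset [-0.003 -0.002  0.046] yaw -0.001 | tcp [489.5 161.4 150.3] head 177.4 F [-0.1  0.1  0.5] gap 0.008 j7 1.23 t 31.7
```

```bash

python3 -m creep '{"offset":[[0.1,-0.3,-0.3],[0.2,-0.6,-0.5],[0.2,-0.8,-0.5],[0.2,-0.8,-0.5]],"yaw":[0,0,0,0]}' 1
python3 - <<'E'
from h import *
np.set_printoptions(precision=1,suppress=True)
for n in("side","top"):
    c=capture(n); hsv=cv2.cvtColor(c["img"],cv2.COLOR_BGR2HSV)
    for nm,m in(("amber",cv2.inRange(hsv,(3,110,40),(20,255,255))>0),("white",cv2.inRange(hsv,(0,0,130),(180,60,255))>0)):
        P,uv=cloud(c,m); k=(P[:,0]>420)&(P[:,0]<604)&(P[:,1]>90)&(P[:,1]<230)&(P[:,2]>12)&(P[:,2]<110); P=P[k]
        if len(P): print(n,nm,len(P),np.percentile(P,[3,50,97],axis=0).ravel())
E
```

```text
time_s: 32.2
tcp_pos: [442.4, -0.1, 252.4]
ee_rot: [0.078, 3.138, 0.004]
contact_force: [-0.0, 0.9, -0.5]
finger_gap: 0.371
grip_force: 0.0
side amber 101 [576.  133.   13.9 587.8 142.4  44.9 603.4 166.7  71.2]
side white 38 [571.5 143.9  20.7 586.6 154.6  78.2 601.6 169.4  87.8]
top amber 50 [575.2 138.6  17.6 590.  145.   58.9 603.2 173.2  66.6]
top white 51 [582.1 146.1  65.6 592.4 157.8  84.5 602.6 168.7  87.4]
```

```bash
python3 - <<'E'
from h import *
np.set_printoptions(precision=1,suppress=True)
c=capture("top"); P,uv=cloud(c,c["depth"]>0)
for x in range(600,700,10):
    k=(abs(P[:,0]-x)<5)&(abs(P[:,1]-158)<60); print(x,np.percentile(P[k][:,2],[50,90,100]) if k.sum() else None)
E
```

```text
600 [ 0.8 84.7 91. ]
610 [ 56.8  87.6 113.3]
620 [124.9 144.8 150. ]
630 [146.3 149.4 152.3]
640 [147.8 150.8 153.9]
650 [149.4 152.6 157.3]
660 [150.9 153.9 156.2]
670 [151.8 154.6 157.4]
680 [155.7 159.7 162.8]
690 [158.8 161.2 163.9]
```

```bash
python3 -c "
from h import *
go(520,157,100,178)"
```

```text
offset [-0.353  0.781  0.755] yaw -0.005 | tcp [442.4   4.  250.8] head 177.4 F [-0.3  1.6  0.3] gap 0.51 j7 1.35 t 32.4
```

```bash

python3 -m creep '{"offset":[[-0.1,0.25,0.2],[-0.2,0.5,0.4],[-0.35,0.78,0.5],[-0.35,0.78,0.65],[-0.35,0.78,0.75],[-0.35,0.78,0.75]],"yaw":[0,0,0,0,0,0]}' 1
python3 -c "
from h import *
go(570,157,100,178)"
```

```text
time_s: 33.1
tcp_pos: [517.5, 157.4, 98.0]
ee_rot: [-0.066, -3.137, 0.005]
contact_force: [0.2, -0.7, -0.8]
finger_gap: 0.997
grip_force: 0.0
offset [-0.262  0.009 -0.011] yaw -0.003 | tcp [517.5 157.4  98. ] head 177.6 F [ 0.2 -0.7 -0.8] gap 0.997 j7 1.34 t 33.1
```

```bash

python3 -m creep '{"offset":[[-0.1,0,-0.01],[-0.18,0,-0.01],[-0.24,0,-0.01],[-0.26,0,-0.01],[-0.26,0,-0.01]],"yaw":[0,0,0,0,0]}' 0.2
python3 -m creep '{"offset":[[0,0,0],[0,0,0],[0,0,0],[0,0,0],[0,0,0]],"yaw":[0,0,0,0,0]}' -1
python3 -m creep '{"offset":[[0.05,0,-0.005],[0.12,0,-0.005],[0.2,0,-0.005],[0.28,0,-0.005],[0.36,0,-0.005],[0.4,0,-0.005],[0.4,0,0],[0.4,0,0]],"yaw":[0,0,0,0,0,0,0,0]}'
python3 -m creep '{"offset":[[0,0,0],[0,0,0],[0,0,0],[0,0,-0.3],[0.1,0,-0.6],[0.2,0,-0.65],[0.2,0,-0.65]],"yaw":[0,0,0,0,0,0,0]}' 1
python3 - <<'E'
from h import *
np.set_printoptions(precision=1,suppress=True)
go(490,157,127,178)
for n in("side","top","wrist"):
    c=capture(n); hsv=cv2.cvtColor(c["img"],cv2.COLOR_BGR2HSV)
    for nm,m in(("amber",cv2.inRange(hsv,(3,110,40),(20,255,255))>0),("white",cv2.inRange(hsv,(0,0,130),(180,60,255))>0)):
        P,uv=cloud(c,m,n=="wrist"); k=(P[:,0]>430)&(P[:,0]<604)&(P[:,1]>90)&(P[:,1]<230)&(P[:,2]>12)&(P[:,2]<110); P=P[k]
        if len(P): print(n,nm,len(P),np.percentile(P,[3,50,97],axis=0).ravel())
E
```

```text
time_s: 33.72
tcp_pos: [570.8, 154.0, 102.4]
ee_rot: [-0.07, -3.14, 0.0]
contact_force: [-0.1, -0.6, -0.2]
finger_gap: 0.616
grip_force: 0.0
time_s: 34.35
tcp_pos: [570.9, 154.1, 102.7]
ee_rot: [-0.069, -3.141, -0.0]
contact_force: [-1.5, 0.5, 2.2]
finger_gap: 0.41
grip_force: 30.0
time_s: 35.35
tcp_pos: [491.6, 157.6, 102.8]
ee_rot: [0.07, 3.14, 0.0]
contact_force: [0.7, -0.2, -0.0]
finger_gap: 0.406
grip_force: 30.0
time_s: 36.22
tcp_pos: [450.9, 159.8, 233.7]
ee_rot: [0.068, 3.14, 0.004]
contact_force: [-0.2, -0.5, -0.2]
finger_gap: 0.99
grip_force: 0.0
offset [-0.2 -0.   0.5] yaw -0.004 | tcp [450.9 159.8 233.7] head 177.5 F [-0.2 -0.5 -0.2] gap 0.99 j7 1.11 t 36.2
side amber 122 [496.5 133.   14.2 512.4 142.   46.  531.8 167.7  67.8]
side white 38 [496.3 143.4  20.7 507.3 154.2  77.2 523.4 166.6  88.3]
top amber 27 [516.1 139.   28.4 524.3 142.5  58.4 530.6 170.2  65.1]
top white 29 [507.2 145.3  70.4 513.6 151.2  83.7 524.1 157.9  88.3]
wrist amber 360 [495.1 140.2  16.4 496.  158.9  51.6 527.8 173.4  59.9]
wrist white 582 [494.7 145.   15.7 496.  156.6  45.3 522.7 167.5  86.5]
```

Standing upright and clear of the wall now. I'll measure the cap and grasp it squarely.

```bash
cat >> h.py <<'E'
def standcap(near,r=45,zr=(78,92)):
    c=capture("wrist"); hsv=cv2.cvtColor(c["img"],cv2.COLOR_BGR2HSV); P,_=cloud(c,cv2.inRange(hsv,(0,0,130),(180,70,255))>0,True)
    k=(np.hypot(*(P[:,:2]-near).T)<r)&(P[:,2]>zr[0])&(P[:,2]<zr[1]); P=P[k]; z=np.median(P[:,2]); P=P[abs(P[:,2]-z)<3]
    (x,y),rad=cv2.minEnclosingCircle(P[:,:2].astype(np.float32)); print("cap",len(P),round(x,1),round(y,1),"rad",round(rad,1),"ztop",round(float(z),1)); return x,y
E
python3 - <<'E'
from h import *
x,y=standcap((512,157)); go(x,y,129,177.5)
E
```

```text
cap 288 515.1 156.7 rad 11.4 ztop 85.4
offset [-0.319  0.003  0.513] yaw -0.001 | tcp [451.4 159.  231.7] head 177.4 F [ 0.2 -0.5 -0.1] gap 1.0 j7 1.11 t 36.4
```

```bash

python3 -m creep '{"offset":[[-0.15,0,0],[-0.31,0,0.1],[-0.312,0,0.3],[-0.312,0,0.45],[-0.312,0,0.513],[-0.312,0,0.513]],"yaw":[0,0,0,0,0,0]}' 0
python3 -m creep '{"offset":[[0,0,0],[0,0,0],[0,0,0],[0,0,0],[0,0,0]],"yaw":[0,0,0,0,0]}' -1
python3 -m creep '{"offset":[[0,0,-0.15],[0,0,-0.35],[0,-0.15,-0.5],[0,-0.4,-0.5],[0,-0.65,-0.5],[0,-0.9,-0.5],[0,-1,-0.5],[0,-1,-0.5]],"yaw":[0,0,0,0,0,0,0,0]}'
python3 -m creep '{"offset":[[0,-0.2,0],[0,-0.4,0],[0,-0.6,0],[0,-0.8,0],[0,-1,0],[0,-1,0]],"yaw":[0,0,0,0,0,0]}'
python3 -c "
from h import *
go(505,-394.5,138,176.7)"
```

```text
time_s: 37.17
tcp_pos: [513.4, 156.1, 129.3]
ee_rot: [-0.07, -3.139, 0.003]
contact_force: [-0.5, 0.4, 0.5]
finger_gap: 0.516
grip_force: 0.0
time_s: 37.8
tcp_pos: [514.0, 157.0, 130.8]
ee_rot: [0.069, 3.14, 0.002]
contact_force: [-0.4, 2.3, 5.8]
finger_gap: 0.265
grip_force: 30.0
time_s: 38.8
tcp_pos: [504.2, -44.9, 230.0]
ee_rot: [-0.075, -3.14, 0.0]
contact_force: [0.2, 0.2, -1.2]
finger_gap: 0.263
grip_force: 30.0
time_s: 39.55
tcp_pos: [495.4, -244.9, 229.9]
ee_rot: [-0.075, -3.14, 0.002]
contact_force: [0.4, 0.9, -0.6]
finger_gap: 0.269
grip_force: 30.0
offset [-0.084 -0.744  0.46 ] yaw 0.005 | tcp [ 495.4 -244.9  229.9] head 177.3 F [ 0.4  0.9 -0.6] gap 0.269 j7 2.09 t 39.5
```

```bash

python3 -m creep '{"offset":[[-0.03,-0.25,0],[-0.06,-0.5,0],[-0.084,-0.7,0],[-0.084,-0.744,0],[-0.084,-0.744,0.1],[-0.084,-0.744,0.25]],"yaw":[0,0,0,0.005,0.005,0.005]}'
python3 -c "
from h import *
go(505,-394.5,140,176.7)"
```

```text
time_s: 40.3
tcp_pos: [507.2, -389.9, 178.7]
ee_rot: [0.082, 3.14, 0.002]
contact_force: [0.3, 1.0, -1.7]
finger_gap: 0.265
grip_force: 30.0
offset [ 0.01  -0.024  0.193] yaw 0.003 | tcp [ 507.2 -389.9  178.7] head 177.0 F [ 0.3  1.  -1.7] gap 0.265 j7 2.43 t 40.3
```

```bash

python3 -m creep '{"offset":[[0,0,0.05],[0,0,0.1],[0,0,0.1]],"yaw":[0,0,0]}' >/dev/null
python3 -c "
from h import *
go(505,-394.5,140,176.7)"
```

```text
offset [ 0.005 -0.014  0.099] yaw 0.002 | tcp [ 506.1 -391.8  159.8] head 176.9 F [-0.8 -0.1 -0.9] gap 0.264 j7 2.44 t 40.7
```

```bash

python3 -m creep '{"offset":[[0.005,-0.014,0.02],[0.005,-0.014,0.05],[0.005,-0.014,0.08],[0.005,-0.014,0.09],[0.005,-0.014,0.1],[0.005,-0.014,0.1]],"yaw":[0,0,0,0,0,0]}'
python3 -c "
from h import *
go(505,-394.5,138.5,176.7)"
```

```text
time_s: 41.42
tcp_pos: [504.8, -395.2, 140.0]
ee_rot: [-0.086, -3.14, -0.0]
contact_force: [0.0, 0.0, -1.4]
finger_gap: 0.261
grip_force: 30.0
offset [-0.001  0.003  0.008] yaw 0.001 | tcp [ 504.8 -395.2  140. ] head 176.9 F [ 0.   0.  -1.4] gap 0.261 j7 2.46 t 41.4
```

Now the last millimetre down, release and go up.

```bash

python3 -m creep '{"offset":[[0,0.002,0.005],[0,0.002,0.008],[0,0.002,0.008]],"yaw":[0,0,0]}'
python3 -m creep '{"offset":[[0,0,0],[0,0,0],[0,0,0],[0,0,-0.2],[0,0,-0.4],[0,0,-0.5],[0,0,-0.5]],"yaw":[0,0,0,0,0,0,0]}' -0.2
python3 -m creep '{"offset":[[0,0.25,0],[0,0.5,0],[0,0.7,0],[0,0.75,0],[0,0.75,0]],"yaw":[0,0,0,0,0]}'
python3 - <<'E'
from h import *
np.set_printoptions(precision=1,suppress=True)
standcap((505,-394.5),zr=(85,102)); 
c=capture("wrist"); np.savez("w12.npz",**c)
for n in("side","top"):
    c=capture(n); hsv=cv2.cvtColor(c["img"],cv2.COLOR_BGR2HSV)
    for nm,m in(("amber",cv2.inRange(hsv,(3,110,40),(20,255,255))>0),("white",cv2.inRange(hsv,(0,0,130),(180,60,255))>0)):
        P,uv=cloud(c,m); k=(np.hypot(*(P[:,:2]-[505,-394]).T)<32)&(P[:,2]>20)&(P[:,2]<110); P=P[k]
        if len(P): print(n,nm,len(P),np.percentile(P,[3,50,97],axis=0).ravel())
go(500,200,200,180)
E
```

```text
time_s: 41.8
tcp_pos: [505.0, -394.9, 138.9]
ee_rot: [0.086, 3.14, -0.0]
contact_force: [-1.1, 0.6, 4.5]
finger_gap: 0.264
grip_force: 30.0
time_s: 42.68
tcp_pos: [505.2, -395.2, 239.4]
ee_rot: [0.086, 3.139, -0.001]
contact_force: [-0.1, -0.6, 0.6]
finger_gap: 0.396
grip_force: 0.0
time_s: 43.3
tcp_pos: [512.9, -244.5, 237.6]
ee_rot: [-0.084, -3.139, -0.0]
contact_force: [-0.5, 0.1, 0.3]
finger_gap: 0.399
grip_force: 0.0
cap 497 504.0 -394.7 rad 12.4 ztop 93.2
side amber 88 [ 486.6 -413.9   58.5  496.  -405.5   68.4  521.5 -383.6   78.6]
side white 69 [ 484.9 -407.5   35.2  499.9 -396.2   86.4  514.8 -382.6   96.6]
top amber 36 [ 487.5 -409.3   37.8  490.7 -387.2   65.4  495.4 -377.2   72.3]
top white 53 [ 487.3 -405.8   39.2  502.6 -394.8   93.   518.3 -386.5   96.1]
offset [0.2 2.2 0.2] yaw -0.027 | tcp [ 512.5 -246.6  238.3] head 176.7 F [-0.8 -0.8 -0.2] gap 0.4 j7 2.1 t 43.5
```

```bash

python3 -m creep '{"offset":[[0.01,0.25,0],[0.03,0.5,0],[0.04,0.75,0],[0.06,1,0],[0.06,1,0]],"yaw":[0,0,0,0,0]}' 1 >/dev/null
python3 -m creep '{"offset":[[0.01,0.25,0],[0.03,0.5,0],[0.04,0.75,0],[0.06,1,0],[0.06,1,0]],"yaw":[0,0,0,0,0]}' >/dev/null
python3 -m creep '{"offset":[[0.01,0.25,0],[0.03,0.5,0],[0.04,0.75,0],[0.05,0.85,0],[0.05,0.85,0]],"yaw":[0,0,0,0,0]}'
python3 - <<'E'
from h import *
np.set_printoptions(precision=1,suppress=True)
c=capture("wrist"); np.savez("w13.npz",**c); print(c["xyz"])
hsv=cv2.cvtColor(c["img"],cv2.COLOR_BGR2HSV)
for m,a,ct in blobs(cv2.inRange(hsv,(0,0,130),(180,60,255))>0,60):
    P,_=cloud(c,m,True)
    if len(P):
        md=np.median(P,0)
        if 420<md[0]<600 and 100<md[1]<480: 
            print(a,ct,md); 
            try: g,b=cap(c,tuple(np.argwhere(m)[len(np.argwhere(m))//2][::-1]))
            except Exception as e: print(e)
go(500,320,75,159.5)
E
```

```text
time_s: 45.38
tcp_pos: [511.1, 325.2, 238.0]
ee_rot: [0.086, 3.14, -0.002]
contact_force: [-0.5, -0.3, 0.3]
finger_gap: 1.001
grip_force: 0.0
[443.6 328.3 330.9]
396 [381.6 165.2] [484.7 419.5  28.6]
cap rect [484.9 421.8] [22.2 16.9] ztop 31.0 body ztop 36.1 width 34.4 axis deg -5.0 grip pt [485.5 421.4] cap mid n -2.2
419 [281.3 185.7] [499.9 322.2  28.8]
cap rect [500.3 322.6] [23.4 17.1] ztop 31.0 body ztop 36.1 width 34.5 axis deg -20.0 grip pt [500.6 321.6] cap mid n 0.3
818 [381.1 216.1] [533.  417.2  36.8]
cap rect [533.6 417.4] [26.8 32.9] ztop 38.1 body ztop 36.0 width 34.4 axis deg -5.0 grip pt [526.5 417.8] cap mid n 0.1
871 [266.3 235.1] [545.5 305.2  36.8]
cap rect [545.9 305.1] [26.4 32.3] ztop 38.0 body ztop 36.1 width 34.5 axis deg -20.0 grip pt [539.4 307.5] cap mid n -0.0
3670 [280.5 275.2] [481.  324.8 256.3]
index -1 is out of bounds for axis 0 with size 0
offset [ 0.1 -0.   0.8] yaw 0.144 | tcp [511.4 323.7 238.2] head 176.7 F [ 0.2 -1.4  0.4] gap 1.0 j7 1.03 t 45.4
  return _methods._mean(a, axis=axis, dtype=dtype,
  ret = um.true_divide(
```

```bash

python3 -m creep '{"offset":[[0.05,0,0.2],[0.097,0.001,0.4],[0.097,0.001,0.6],[0.097,0.001,0.75],[0.097,0.001,0.815],[0.097,0.001,0.815]],"yaw":[0.07,0.139,0.139,0.139,0.139,0.139]}' 0
python3 -m creep '{"offset":[[0,0,0],[0,0,0],[0,0,0],[0,0,0],[0,0,0]],"yaw":[0,0,0,0,0]}' -1
python3 -m creep '{"offset":[[0,0,-0.05],[0,0,-0.1],[0,0,-0.1],[0,0,-0.1]],"yaw":[0,-0.08,-0.165,-0.165]}'
python3 -c "
from h import *
go(514,322,87,180)"
```

```text
time_s: 46.18
tcp_pos: [491.5, 325.7, 75.6]
ee_rot: [-0.544, -3.094, 0.001]
contact_force: [0.0, -0.1, 0.9]
finger_gap: 0.51
grip_force: 0.0
time_s: 46.8
tcp_pos: [491.0, 327.6, 75.8]
ee_rot: [0.54, 3.095, 0.001]
contact_force: [-0.6, 0.9, 3.9]
finger_gap: 0.255
grip_force: 30.0
time_s: 47.3
tcp_pos: [491.1, 327.0, 95.9]
ee_rot: [-0.003, -3.142, -0.0]
contact_force: [-0.3, 0.0, -0.3]
finger_gap: 0.259
grip_force: 30.0
offset [-0.115 -0.025  0.044] yaw -0.001 | tcp [491.1 327.   95.9] head 179.9 F [-0.3  0.  -0.3] gap 0.259 j7 1.12 t 47.3
```

```bash

python3 -m creep '{"offset":[[-0.08,0,0],[-0.16,0,0],[-0.175,0,0],[-0.175,0,0]],"yaw":[0,0,0,0]}'
python3 -m creep '{"offset":[[-0.008,0,0],[-0.015,0,0],[-0.015,0,0]],"yaw":[0,0,0]}'
```

```text
time_s: 47.8
tcp_pos: [525.7, 326.4, 94.3]
ee_rot: [-0.004, -3.139, 0.003]
contact_force: [-4.8, -2.0, -0.4]
finger_gap: 0.259
grip_force: 30.0
time_s: 48.18
tcp_pos: [526.2, 326.4, 93.3]
ee_rot: [-0.002, -3.134, 0.005]
contact_force: [-12.4, -2.2, -1.4]
finger_gap: 0.26
grip_force: 30.0
```

```bash

python3 -m creep '{"offset":[[0.005,0,-0.036],[0.009,0,-0.072],[0.008,0,-0.108],[0.004,0,-0.143],[-0.004,0,-0.178],[-0.014,0,-0.214],[-0.028,0,-0.248],[-0.041,0,-0.28]],"yaw":[0,0,0,0,0,0,0,0]}'
python3 -c "
from h import *
tilt()"
```

```text
time_s: 49.18
tcp_pos: [537.3, 327.3, 151.9]
ee_rot: [-0.001, -3.141, -0.0]
contact_force: [-1.5, -0.6, -3.1]
finger_gap: 0.262
grip_force: 30.0
n 109 center [561.6 311.6  57. ] min [532.7 295.4  17.9] max [590.3 339.3  87.9] px long axis [ 8.5 12.1] size [14.7  9.3]
```

```bash

python3 -m creep '{"offset":[[-0.025,0,-0.02],[-0.05,0,-0.045],[-0.08,0,-0.07],[-0.105,0,-0.09],[-0.13,0,-0.11],[-0.13,0,-0.11]],"yaw":[0,0,0,0,0,0]}'
python3 -m creep '{"offset":[[0.1,0,0],[0.25,0,0],[0.38,0,0],[0.38,0,0]],"yaw":[0,0,0,0]}'
python3 - <<'E'
from h import *
tilt(); go(500,327,143,180)
E
```

```text
time_s: 49.98
tcp_pos: [563.7, 327.1, 173.9]
ee_rot: [0.001, 3.141, 0.0]
contact_force: [-4.6, -1.2, 2.2]
finger_gap: 0.259
grip_force: 30.0
time_s: 50.48
tcp_pos: [486.4, 328.1, 174.0]
ee_rot: [-0.002, 3.141, 0.003]
contact_force: [1.0, 1.1, -0.3]
finger_gap: 0.259
grip_force: 30.0
n 119 center [484.  314.3  74. ] min [461.2 295.5  33.4] max [507.8 338.1 110.1] px long axis [ 0. 15.] size [15. 11.]
offset [-0.062 -0.004  0.156] yaw 0.0 | tcp [487.6 327.8 174.2] head -180.0 F [-0.3  0.5 -0.9] gap 0.268 j7 1.07 t 50.5
```

```bash

python3 -m creep '{"offset":[[0,0,0.06],[0,0,0.12],[0,0,0.16],[0,0,0.17],[0,0,0.17]],"yaw":[0,0,0,0,0]}'
python3 -m creep '{"offset":[[0,0,0.005],[0,0,0.01],[0,0,0.01]],"yaw":[0,0,0]}'
```

```text
time_s: 51.15
tcp_pos: [488.9, 327.2, 141.2]
ee_rot: [0.002, 3.139, 0.002]
contact_force: [-3.0, -3.2, 20.2]
finger_gap: 0.268
grip_force: 30.2
time_s: 51.52
tcp_pos: [489.9, 327.5, 140.8]
ee_rot: [0.003, 3.137, 0.005]
contact_force: [-4.8, -5.3, 31.3]
finger_gap: 0.264
grip_force: 30.3
```

```bash

python3 -m creep '{"offset":[[0,0,-0.02],[0,0,-0.025],[0,0,-0.025]],"yaw":[0,0,0]}'
python3 -m creep '{"offset":[[0,0,0],[0,0,0],[0,0,0],[0,0,0],[0.03,0,-0.2],[0.15,0,-0.45],[0.25,0,-0.45],[0.25,0,-0.45]],"yaw":[0,0,0,0,0,0,0,0]}' 0.5
python3 - <<'E'
from h import *
x,y=standcap((492,327),60); go(x,y,130.5,180)
E
```

```text
time_s: 51.9
tcp_pos: [487.0, 327.1, 141.7]
ee_rot: [-0.001, -3.141, 0.001]
contact_force: [0.9, -0.2, -1.0]
finger_gap: 0.264
grip_force: 30.0
time_s: 52.9
tcp_pos: [436.2, 327.8, 232.9]
ee_rot: [0.002, -3.141, -0.002]
contact_force: [-0.4, 1.3, -0.3]
finger_gap: 0.745
grip_force: 0.0
cap 63 471.3 324.2 rad 7.3 ztop 85.0
offset [-0.172 -0.017  0.51 ] yaw 0.0 | tcp [436.9 327.5 232.5] head -180.0 F [-0.1 -0.1 -0.6] gap 0.748 j7 0.94 t 53.0
```

```bash

python3 - <<'E'
from h import *
np.set_printoptions(precision=1,suppress=True)
for n in("wrist","side","top"):
    c=capture(n); hsv=cv2.cvtColor(c["img"],cv2.COLOR_BGR2HSV)
    for nm,m in(("amber",cv2.inRange(hsv,(3,110,40),(20,255,255))>0),("white",cv2.inRange(hsv,(0,0,130),(180,60,255))>0)):
        P,uv=cloud(c,m,n=="wrist"); k=(np.hypot(*(P[:,:2]-[490,325]).T)<60)&(P[:,2]>6)&(P[:,2]<110); P=P[k]
        if len(P): print(n,nm,len(P),np.percentile(P,[3,50,97],axis=0).ravel())
        if n=="wrist" and nm=="white": h=P[P[:,2]>60]; print("  high",len(h),h.min(0),h.max(0))
E
```

```text
wrist amber 960 [460.  306.1   9.6 465.5 324.4  59.7 479.4 340.1  66.2]
wrist white 375 [459.8 310.3  15.7 462.8 323.3  39.7 471.7 332.9  86. ]
  high 133 [467.9 315.1  65.8] [475.8 334.6  86.8]
side amber 119 [462.4 299.6   7.8 479.8 309.4  46.  498.5 332.2  69.3]
side white 40 [460.1 307.   19.7 471.1 320.6  74.4 488.3 336.2  89.8]
top amber 7 [467.3 303.    7.4 477.5 305.1  14.  487.1 307.4  19.3]
```

```bash

python3 -m creep '{"offset":[[-0.1,-0.01,0],[-0.213,-0.017,0.1],[-0.213,-0.017,0.3],[-0.213,-0.017,0.45],[-0.213,-0.017,0.51],[-0.213,-0.017,0.51]],"yaw":[0,0,0,0,0,0]}' 0
python3 -m creep '{"offset":[[0,0,0],[0,0,0],[0,0,0],[0,0,0],[0,0,0]],"yaw":[0,0,0,0,0]}' -1
python3 -m creep '{"offset":[[0,0,-0.15],[0,0,-0.35],[0,-0.15,-0.5],[0,-0.4,-0.5],[0,-0.65,-0.5],[0,-0.9,-0.5],[0,-1,-0.5],[0,-1,-0.5]],"yaw":[0,0,0,0,0,0,0,0]}'
python3 -m creep '{"offset":[[-0.02,-0.2,0],[-0.04,-0.4,0],[-0.06,-0.6,0],[-0.08,-0.8,0],[-0.1,-1,0],[-0.1,-1,0]],"yaw":[0,0,0,0,0,0]}'
python3 -c "
from h import *
go(511,-284.5,141,176.7);tilt()"
```

```text
time_s: 53.85
tcp_pos: [480.0, 323.5, 130.0]
ee_rot: [-0.001, -3.141, 0.002]
contact_force: [1.5, 0.1, 1.9]
finger_gap: 0.499
grip_force: 0.0
time_s: 54.48
tcp_pos: [480.1, 324.3, 131.2]
ee_rot: [0.0, 3.141, 0.002]
contact_force: [-0.7, 1.2, 6.6]
finger_gap: 0.27
grip_force: 30.0
time_s: 55.48
tcp_pos: [479.7, 122.9, 230.5]
ee_rot: [-0.004, -3.141, -0.001]
contact_force: [0.0, 1.4, -0.4]
finger_gap: 0.265
grip_force: 30.0
time_s: 56.22
tcp_pos: [500.2, -77.5, 230.5]
ee_rot: [0.005, 3.141, -0.002]
contact_force: [-0.3, 0.9, -0.9]
finger_gap: 0.263
grip_force: 30.0
offset [-0.057 -1.034  0.449] yaw 0.026 | tcp [500.2 -77.5 230.5] head 179.8 F [-0.3  0.9 -0.9] gap 0.263 j7 1.72 t 56.2
n 155 center [498.  -90.7 139.1] min [ 479.  -103.5  101.9] max [521.3 -61.2 171.1] px long axis [ 0. 17.] size [17. 12.]
```

```bash

python3 -m creep '{"offset":[[-0.01,-0.2,0],[-0.02,-0.4,0],[-0.04,-0.6,0],[-0.057,-0.8,0],[-0.057,-1,0],[-0.057,-1,0],[-0.057,-1,0]],"yaw":[0,0,0.01,0.026,0.026,0.026,0.026]}' >/dev/null
python3 -m creep '{"offset":[[0,-0.034,0],[0,-0.034,0.1],[0,-0.034,0.2],[0,-0.034,0.3],[0,-0.034,0.35],[0,-0.034,0.35],[0,-0.034,0.35]],"yaw":[0,0,0,0,0,0,0]}'
python3 -c "
from h import *
go(511,-284.5,139.2,176.7)"
```

```text
time_s: 58.02
tcp_pos: [510.8, -283.3, 161.0]
ee_rot: [0.086, 3.14, -0.001]
contact_force: [0.4, 0.1, -0.2]
finger_gap: 0.264
grip_force: 30.0
offset [-0.001 -0.006  0.109] yaw 0.001 | tcp [ 510.8 -283.3  161. ] head 176.8 F [ 0.4  0.1 -0.2] gap 0.264 j7 2.28 t 58.0
```

```bash

python3 -m creep '{"offset":[[0,-0.006,0.04],[0,-0.006,0.08],[0,-0.006,0.1],[0,-0.006,0.108],[0,-0.006,0.109],[0,-0.006,0.109]],"yaw":[0,0,0,0,0,0]}'
python3 -m creep '{"offset":[[0,0,0],[0,0,0],[0,0,0],[0,0,-0.2],[0,0,-0.4],[0,0,-0.5],[0,0,-0.5]],"yaw":[0,0,0,0,0,0,0]}' -0.2
python3 -m creep '{"offset":[[0.01,0.25,0],[0.03,0.5,0],[0.04,0.75,0],[0.04,0.85,0],[0.04,0.85,0]],"yaw":[0,0,0,0,0]}' 1
python3 - <<'E'
from h import *
standcap((511,-284.5),zr=(85,102)); standcap((505,-394.5),zr=(85,102))
go(500,200,200,180)
E
```

```text
time_s: 58.78
tcp_pos: [510.8, -284.2, 139.3]
ee_rot: [0.086, 3.14, 0.0]
contact_force: [-2.0, 2.1, 6.4]
finger_gap: 0.26
grip_force: 30.0
time_s: 59.65
tcp_pos: [511.0, -284.3, 239.5]
ee_rot: [0.086, 3.138, -0.0]
contact_force: [-0.8, 0.7, -0.3]
finger_gap: 0.403
grip_force: 0.0
time_s: 60.28
tcp_pos: [511.5, -111.8, 237.4]
ee_rot: [-0.08, -3.139, -0.001]
contact_force: [-0.4, 0.1, -0.2]
finger_gap: 0.886
grip_force: 0.0
cap 306 509.0 -283.6 rad 12.1 ztop 93.2
cap 250 504.4 -394.2 rad 13.0 ztop 93.1
offset [0.143 1.568 0.189] yaw -0.026 | tcp [ 511.4 -114.6  237.9] head 176.8 F [ 0.2  0.3 -0. ] gap 0.953 j7 1.8 t 60.4
```

```bash

python3 -m creep '{"offset":[[0.01,0.25,0],[0.03,0.5,0],[0.04,0.75,0],[0.06,1,0],[0.06,1,0]],"yaw":[0,0,0,0,0]}' 1 >/dev/null
python3 -m creep '{"offset":[[0.01,0.25,0],[0.03,0.5,0],[0.04,0.75,0],[0.06,1,0],[0.06,1,0]],"yaw":[0,0,0,0,0]}' >/dev/null
python3 -m creep '{"offset":[[0.01,0.25,0],[0.03,0.5,0],[0.04,0.65,0],[0.04,0.65,0],[0.04,0.65,0]],"yaw":[0,0,0,0,0]}'
python3 - <<'E'
from h import *
np.set_printoptions(precision=3,suppress=True)
c=capture("wrist")
hsv=cv2.cvtColor(c["img"],cv2.COLOR_BGR2HSV)
for m,a,ct in blobs(cv2.inRange(hsv,(0,0,130),(180,60,255))>0,60):
    P,_=cloud(c,m,True)
    if len(P):
        md=np.median(P,0)
        if 420<md[0]<510 and 350<md[1]<480 and md[2]<40: 
            i=np.argwhere(m); g,b=cap(c,tuple(i[len(i)//2][::-1])); u=np.array([np.cos(np.radians(b)),np.sin(np.radians(b))]); t=g-9*u; print(t); go(t[0],t[1],75,180+b)
E
```

```text
time_s: 62.25
tcp_pos: [510.5, 414.1, 238.4]
ee_rot: [0.091, 3.14, -0.003]
contact_force: [0.7, -0.6, -0.7]
finger_gap: 0.999
grip_force: 0.0
cap rect [484.7 422.5] [23.1 16.7] ztop 30.9 body ztop 36.2 width 34.8 axis deg -6.5 grip pt [485.5 422.7] cap mid n -0.6
[476.509 423.751]
offset [0.173 0.039 0.818] yaw 0.026 | tcp [510.4 414.1 238.6] head 176.7 F [ 0.9 -0.2 -0.4] gap 1.001 j7 0.98 t 62.3
```

```bash

python3 -m creep '{"offset":[[0.1,0.03,0.2],[0.173,0.039,0.4],[0.173,0.039,0.6],[0.173,0.039,0.75],[0.173,0.039,0.815],[0.173,0.039,0.815]],"yaw":[0.026,0.026,0.026,0.026,0.026,0.026]}' 0
python3 -m creep '{"offset":[[0,0,0],[0,0,0],[0,0,0],[0,0,0],[0,0,0]],"yaw":[0,0,0,0,0]}' -1
python3 -m creep '{"offset":[[0,0,-0.05],[0,0,-0.1],[0,0,-0.1],[0,0,-0.1]],"yaw":[0,-0.05,-0.054,-0.054]}'
python3 -m creep '{"offset":[[-0.08,0,0],[-0.16,0,0],[-0.22,0,0],[-0.245,0,0],[-0.245,0,0]],"yaw":[0,0,0,0,0]}'
python3 -c "
from h import *
go(514,322,87,180)"
```

```text
time_s: 63.05
tcp_pos: [475.3, 425.6, 75.7]
ee_rot: [-0.174, -3.137, 0.001]
contact_force: [-0.2, -1.1, 0.1]
finger_gap: 0.511
grip_force: 0.0
time_s: 63.68
tcp_pos: [474.8, 427.0, 76.0]
ee_rot: [0.171, 3.137, 0.001]
contact_force: [-1.1, 0.1, 3.8]
finger_gap: 0.257
grip_force: 30.0
time_s: 64.18
tcp_pos: [474.7, 426.5, 95.5]
ee_rot: [0.003, -3.141, 0.0]
contact_force: [0.0, -0.3, -0.6]
finger_gap: 0.256
grip_force: 30.0
time_s: 64.8
tcp_pos: [523.8, 426.4, 95.0]
ee_rot: [0.005, -3.141, 0.002]
contact_force: [-1.7, -0.8, -1.5]
finger_gap: 0.254
grip_force: 30.0
offset [ 0.051 -0.522  0.041] yaw 0.002 | tcp [523.8 426.4  95. ] head -179.8 F [-1.7 -0.8 -1.5] gap 0.254 j7 1.1 t 64.8
```

```bash

python3 -m creep '{"offset":[[-0.01,0,0],[-0.02,0,0],[-0.02,0,0]],"yaw":[0,0,0]}'
python3 -m creep '{"offset":[[0.005,0,-0.036],[0.009,0,-0.072],[0.008,0,-0.108],[0.004,0,-0.143],[-0.004,0,-0.178],[-0.014,0,-0.214],[-0.028,0,-0.248],[-0.041,0,-0.28]],"yaw":[0,0,0,0,0,0,0,0]}'
python3 -m creep '{"offset":[[-0.025,0,-0.02],[-0.05,0,-0.045],[-0.08,0,-0.07],[-0.105,0,-0.09],[-0.13,0,-0.11],[-0.13,0,-0.11]],"yaw":[0,0,0,0,0,0]}'
python3 -m creep '{"offset":[[0.1,0,0],[0.25,0,0],[0.38,0,0],[0.38,0,0]],"yaw":[0,0,0,0]}'
python3 - <<'E'
from h import *
tilt(); go(500,327,143,180)
E
```

```text
time_s: 65.18
tcp_pos: [524.6, 426.7, 94.1]
ee_rot: [0.008, -3.135, 0.004]
contact_force: [-10.0, -1.9, -1.4]
finger_gap: 0.258
grip_force: 30.1
time_s: 66.18
tcp_pos: [536.3, 426.9, 152.2]
ee_rot: [-0.006, 3.141, 0.0]
contact_force: [-1.7, -1.5, -0.5]
finger_gap: 0.259
grip_force: 30.0
time_s: 66.92
tcp_pos: [562.8, 426.8, 174.0]
ee_rot: [-0.005, 3.141, 0.0]
contact_force: [-2.8, -0.2, -0.4]
finger_gap: 0.265
grip_force: 30.0
time_s: 67.42
tcp_pos: [484.7, 427.6, 173.7]
ee_rot: [-0.009, 3.142, 0.002]
contact_force: [0.4, 0.1, -1.4]
finger_gap: 0.26
grip_force: 30.0
n 104 center [505.5 411.9  79.3] min [479.2 398.6  39.5] max [532.9 442.8 107.5] px long axis [ 7.6 11.9] size [14.1  8.1]
offset [-0.067 -0.501  0.154] yaw 0.002 | tcp [486.  427.2 174. ] head -179.7 F [ 1.  -0.  -0.5] gap 0.264 j7 1.02 t 67.5
```

```bash

python3 -m creep '{"offset":[[0,0,0.06],[0,0,0.12],[0,0,0.15],[0,0,0.157],[0,0,0.157]],"yaw":[0,0,0,0,0]}'
python3 -m creep '{"offset":[[0,0,0.005],[0,0,0.009],[0,0,0.009]],"yaw":[0,0,0]}'
python3 -c "
from h import *
tilt()"
```

```text
time_s: 68.1
tcp_pos: [486.2, 426.7, 142.3]
ee_rot: [-0.006, 3.141, -0.0]
contact_force: [-0.2, 0.3, -1.1]
finger_gap: 0.265
grip_force: 30.0
time_s: 68.47
tcp_pos: [486.0, 426.8, 140.5]
ee_rot: [-0.006, 3.141, 0.0]
contact_force: [0.2, 1.0, -1.0]
finger_gap: 0.265
grip_force: 30.0
n 104 center [506.7 409.8  45.6] min [479.2 396.3   9.5] max [532.5 437.7  81. ] px long axis [ 7.2 12.1] size [14.1  7.9]
```

```bash

python3 -m creep '{"offset":[[0,0,0.006],[0,0,0.012],[0,0,0.012]],"yaw":[0,0,0]}'
python3 -m creep '{"offset":[[0,0,0.006],[0,0,0.012],[0,0,0.012]],"yaw":[0,0,0]}'
python3 -m creep '{"offset":[[0,0,0.006],[0,0,0.012],[0,0,0.012]],"yaw":[0,0,0]}'
```

```text
time_s: 68.9
tcp_pos: [486.5, 426.9, 139.0]
ee_rot: [-0.006, 3.141, 0.001]
contact_force: [-1.0, -1.1, 6.8]
finger_gap: 0.268
grip_force: 30.0
time_s: 69.28
tcp_pos: [487.4, 427.2, 138.8]
ee_rot: [-0.005, 3.139, 0.004]
contact_force: [-3.9, -4.5, 22.8]
finger_gap: 0.267
grip_force: 30.0
time_s: 69.65
tcp_pos: [488.3, 427.9, 138.1]
ee_rot: [-0.005, 3.137, 0.008]
contact_force: [-4.7, -4.5, 31.6]
finger_gap: 0.262
grip_force: 30.0
```

```bash

python3 -m creep '{"offset":[[0,0,-0.015],[0,0,-0.028],[0,0,-0.028]],"yaw":[0,0,0]}'
python3 -m creep '{"offset":[[0,0,0],[0,0,0],[0,0,0],[0,0,0],[0,0,0],[0.03,0,-0.2],[0.15,0,-0.5],[0.15,0,-0.5]],"yaw":[0,0,0,0,0,0,0,0]}' 0.3
python3 - <<'E'
from h import *
np.set_printoptions(precision=1,suppress=True)
for n in("wrist","side"):
    c=capture(n); hsv=cv2.cvtColor(c["img"],cv2.COLOR_BGR2HSV)
    for nm,m in(("amber",cv2.inRange(hsv,(3,110,40),(20,255,255))>0),("white",cv2.inRange(hsv,(0,0,130),(180,60,255))>0)):
        P,uv=cloud(c,m,n=="wrist"); k=(np.hypot(*(P[:,:2]-[500,427]).T)<65)&(P[:,2]>6)&(P[:,2]<110); P=P[k]
        if len(P): print(n,nm,len(P),np.percentile(P,[3,50,97],axis=0).ravel())
        if n=="wrist": h=P[P[:,2]>70]; print("  high",len(h),h.min(0) if len(h) else 0,h.max(0) if len(h) else 0)
x,y=standcap((500,427),60)
np.set_printoptions(precision=3)
go(x,y,130.5,180)
E
```

```text
time_s: 70.03
tcp_pos: [485.9, 426.7, 138.8]
ee_rot: [0.006, -3.141, 0.0]
contact_force: [-0.8, 0.4, 3.5]
finger_gap: 0.268
grip_force: 30.0
time_s: 71.03
tcp_pos: [456.4, 428.2, 243.5]
ee_rot: [-0.008, 3.138, 0.01]
contact_force: [0.7, 0.0, -1.1]
finger_gap: 0.648
grip_force: 0.0
wrist amber 607 [497.8 406.8   8.1 501.2 421.6  57.4 505.9 439.9  64.1]
  high 0 0 0
wrist white 319 [497.8 412.7  15.  499.8 423.2  34.2 527.2 435.4  86.2]
  high 59 [523.5 414.   83.8] [528.7 428.8  87.1]
side amber 113 [499.9 393.4   7.4 515.1 408.6  39.5 535.5 423.2  67.6]
side white 24 [502.4 402.9  21.1 513.1 418.   80.7 530.5 438.3  90.6]
cap 141 522.5 421.3 rad 9.9 ztop 85.4
offset [-0.333 -0.027  0.539] yaw 0.002 | tcp [455.8 426.5 238.4] head -179.8 F [-0.6  0.1 -0.1] gap 0.649 j7 0.94 t 71.2
```

```bash

python3 -m creep '{"offset":[[-0.15,-0.01,0],[-0.304,-0.017,0.1],[-0.304,-0.017,0.3],[-0.304,-0.017,0.45],[-0.304,-0.017,0.54],[-0.304,-0.017,0.54]],"yaw":[0,0,0,0,0,0]}' 0
python3 -m creep '{"offset":[[0,0,0],[0,0,0],[0,0,0],[0,0,0],[0,0,0]],"yaw":[0,0,0,0,0]}' -1
python3 -m creep '{"offset":[[0,0,-0.15],[0,0,-0.35],[0,-0.15,-0.5],[0,-0.4,-0.5],[0,-0.65,-0.5],[0,-0.9,-0.5],[0,-1,-0.5],[0,-1,-0.5]],"yaw":[0,0,0,0,0,0,0,0]}'
python3 -m creep '{"offset":[[0.02,-0.2,0],[0.04,-0.4,0],[0.06,-0.6,0],[0.08,-0.8,0],[0.1,-1,0],[0.1,-1,0]],"yaw":[0,0,0,0,0,0]}'
python3 -m creep '{"offset":[[0.02,-0.2,0],[0.04,-0.4,0],[0.06,-0.6,0],[0.08,-0.8,0],[0.1,-1,0],[0.1,-1,0]],"yaw":[0,0,0,0,0,0]}'
python3 -c "
from h import *
go(461,-281.5,141,176.7);tilt()"
```

```text
time_s: 71.92
tcp_pos: [516.3, 422.7, 129.0]
ee_rot: [0.005, -3.14, 0.004]
contact_force: [0.4, 0.8, 0.4]
finger_gap: 0.501
grip_force: 0.0
time_s: 72.55
tcp_pos: [517.2, 423.7, 131.8]
ee_rot: [-0.006, 3.141, 0.002]
contact_force: [-0.5, -1.0, 5.5]
finger_gap: 0.262
grip_force: 30.0
time_s: 73.55
tcp_pos: [517.7, 222.5, 231.1]
ee_rot: [0.003, -3.142, -0.001]
contact_force: [-0.3, 0.7, 0.1]
finger_gap: 0.267
grip_force: 30.0
time_s: 74.3
tcp_pos: [498.7, 22.1, 231.2]
ee_rot: [-0.002, 3.141, 0.0]
contact_force: [0.4, 1.1, -1.2]
finger_gap: 0.266
grip_force: 30.0
time_s: 75.05
tcp_pos: [479.7, -177.9, 231.2]
ee_rot: [-0.002, 3.141, -0.003]
contact_force: [-1.4, 0.4, -0.6]
finger_gap: 0.261
grip_force: 30.0
offset [ 0.094 -0.517  0.452] yaw 0.028 | tcp [ 479.7 -177.9  231.2] head -179.9 F [-1.4  0.4 -0.6] gap 0.261 j7 1.97 t 75.0
n 170 center [ 477.8 -192.6  137.8] min [ 459.  -205.6    3.6] max [ 600.8 -162.1  173.2] px long axis [27.1 38.2] size [46.8 16.7]
```

```bash

python3 -m creep '{"offset":[[0.03,-0.2,0],[0.06,-0.4,0],[0.094,-0.517,0],[0.094,-0.517,0],[0.094,-0.517,0.1],[0.094,-0.517,0.25],[0.094,-0.517,0.35],[0.094,-0.517,0.35]],"yaw":[0,0.01,0.028,0.028,0.028,0.028,0.028,0.028]}'
python3 -c "
from h import *
go(461,-281.5,140,176.7)"
```

```text
time_s: 76.1
tcp_pos: [460.3, -278.8, 159.1]
ee_rot: [-0.084, -3.137, -0.001]
contact_force: [0.2, 0.5, 0.6]
finger_gap: 0.264
grip_force: 30.0
offset [-0.005 -0.013  0.096] yaw 0.002 | tcp [ 460.3 -278.8  159.1] head 176.9 F [0.2 0.5 0.6] gap 0.264 j7 2.3 t 76.1
```

```bash

python3 -m creep '{"offset":[[-0.004,-0.012,0.02],[-0.004,-0.012,0.05],[-0.004,-0.012,0.08],[-0.004,-0.012,0.09],[-0.004,-0.012,0.097],[-0.004,-0.012,0.097]],"yaw":[0,0,0,0,0,0]}'
python3 -c "
from h import *
go(461,-281.5,139.5,176.7)"
```

```text
time_s: 76.85
tcp_pos: [461.4, -282.7, 141.5]
ee_rot: [0.086, 3.14, -0.0]
contact_force: [0.3, -0.5, -0.8]
finger_gap: 0.267
grip_force: 30.0
offset [0.002 0.006 0.01 ] yaw 0.001 | tcp [ 461.4 -282.7  141.5] head 176.9 F [ 0.3 -0.5 -0.8] gap 0.267 j7 2.32 t 76.8
```

```bash

python3 -m creep '{"offset":[[0.001,0.006,0.004],[0.001,0.006,0.01],[0.001,0.006,0.01]],"yaw":[0,0,0]}'
python3 -m creep '{"offset":[[0,0,0],[0,0,0],[0,0,0],[0,0,-0.2],[0,0,-0.4],[0,0,-0.5],[0,0,-0.5]],"yaw":[0,0,0,0,0,0,0]}' -0.2
python3 -m creep '{"offset":[[0,0.2,-0.1],[-0.1,0.4,-0.3],[-0.2,0.4,-0.4],[-0.25,0.4,-0.4],[-0.25,0.4,-0.4]],"yaw":[0,0,0,0,0]}'
python3 - <<'E'
from h import *
for b in((461,-281.5),(511,-284.5),(505,-394.5)): standcap(b,30,zr=(85,102))
c=capture("wrist"); np.savez("w14.npz",**c); cv2.imwrite("pics/w14.png",c["img"])
go(476.5,-457.8,165,176.7)
E
```

```text
time_s: 77.22
tcp_pos: [461.4, -281.5, 139.7]
ee_rot: [0.086, 3.14, -0.0]
contact_force: [-0.5, 0.9, 3.6]
finger_gap: 0.265
grip_force: 30.0
time_s: 78.1
tcp_pos: [461.8, -281.4, 240.1]
ee_rot: [0.085, 3.138, 0.0]
contact_force: [0.8, 0.5, -0.9]
finger_gap: 0.405
grip_force: 0.0
time_s: 78.72
tcp_pos: [515.0, -204.7, 317.5]
ee_rot: [-0.088, -3.137, 0.002]
contact_force: [0.1, -0.0, 0.5]
finger_gap: 0.4
grip_force: 0.0
cap 409 461.0 -282.9 rad 11.7 ztop 93.3
cap 393 509.4 -284.1 rad 11.8 ztop 93.4
cap 290 503.8 -394.6 rad 11.9 ztop 93.3
offset [ 0.116 -1.273  0.768] yaw 0.0 | tcp [ 514.4 -205.1  318.6] head 176.7 F [0.  0.4 0.6] gap 0.397 j7 2.0 t 78.9
```

View pics/w14.png

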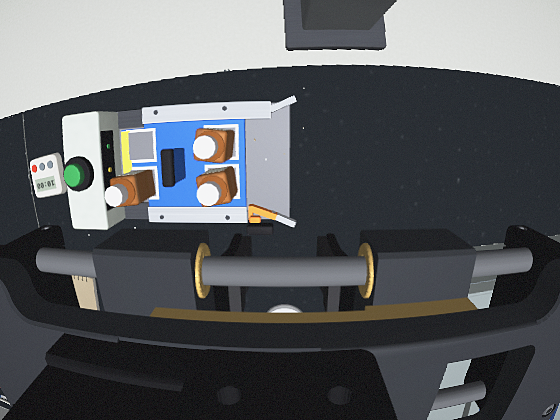

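The view shows all three bottles standing, on the bays at (213,146), (215,189) and (127,188). The tray is docked and the catch (255,213) is engaged behind its tail. Next is the button at (76,173).

```bash

python3 -m creep '{"offset":[[0.03,-0.25,0],[0.06,-0.5,0],[0.09,-0.75,0],[0.116,-1,0],[0.116,-1,0]],"yaw":[0.06,0.12,0.18,0.22,0.22]}' -1 >/dev/null
python3 -c "
from h import *
go(476.5,-457.8,165,150.3)"
```

```text
offset [-0.122 -0.217  0.772] yaw -0.003 | tcp [ 477.4 -407.6  319.2] head 149.9 F [0.2 0.2 0.1] gap 0.014 j7 2.03 t 79.5
```

```bash

python3 -m creep '{"offset":[[-0.06,-0.11,0],[-0.122,-0.217,0.1],[-0.122,-0.217,0.3],[-0.122,-0.217,0.5],[-0.122,-0.217,0.65],[-0.122,-0.217,0.73],[-0.122,-0.217,0.75],[-0.122,-0.217,0.75]],"yaw":[0,0,0,0,0,0,0,0]}'
python3 - <<'E'
from h import *
go(476.5,-457.8,148,150)
c=capture("wrist")
P,uv=cloud(c,mask(c,"green"),True); k=(P[:,2]>60)&(P[:,2]<95); print(k.sum(), np.median(P[k],0) if k.any() else "")
E
```

```text
time_s: 80.55
tcp_pos: [481.5, -452.7, 170.4]
ee_rot: [0.8, 3.037, -0.001]
contact_force: [-0.6, -0.9, -0.8]
finger_gap: 0.005
grip_force: 0.0
offset [ 0.009 -0.035  0.112] yaw 0.004 | tcp [ 481.5 -452.7  170.4] head 150.5 F [-0.6 -0.9 -0.8] gap 0.005 j7 2.18 t 80.5
697 [ 469.49976219 -452.78198968   81.96661989]
```

```bash

python3 -m creep '{"offset":[[0.009,-0.033,0],[0.009,-0.033,0.04],[0.009,-0.033,0.07],[0.009,-0.033,0.085],[0.009,-0.033,0.085]],"yaw":[0,0,0,0,0]}'
python3 -m creep '{"offset":[[0,0,0.012],[0,0,0.024],[0,0,0.036],[0,0,0.042],[0,0,0.042]],"yaw":[0,0,0,0,0]}'
```

```text
time_s: 81.22
tcp_pos: [476.4, -457.2, 152.2]
ee_rot: [-0.801, -3.037, -0.0]
contact_force: [-0.8, -0.1, 1.6]
finger_gap: 0.003
grip_force: 0.7
time_s: 81.85
tcp_pos: [476.5, -457.5, 146.0]
ee_rot: [0.801, 3.037, 0.001]
contact_force: [-4.9, 7.1, 19.4]
finger_gap: 0.006
grip_force: 10.1
```

```bash

python3 -m creep '{"offset":[[0,0,-0.03],[0,0,-0.1],[0,0,-0.3],[0,0,-0.5],[0,0,-0.7],[0,0,-0.7]],"yaw":[0,0,0,0,0,0]}'
python3 -m creep '{"offset":[[0.05,0.25,0],[0.1,0.5,0],[0.1,0.75,0],[0.1,0.9,0],[0.1,0.9,0],[0.1,0.9,0]],"yaw":[-0.06,-0.12,-0.18,-0.22,-0.22,-0.22]}'
python3 - <<'E'
from h import *
for b in((461,-281.5),(511,-284.5),(505,-394.5)): standcap(b,30,zr=(85,102))
c=capture("wrist"); P,uv=cloud(c,mask(c,"orange"),True); k=(P[:,0]>520)&(P[:,0]<580)&(P[:,1]>-270)&(P[:,1]<-200); print("catch",k.sum(),P[k].min(0),P[k].max(0))
P,_=cloud(c,mask(c,"blue"),True); k=(abs(P[:,1]+290)<70)&(P[:,2]<14)&(P[:,0]>440)&(P[:,0]<530); print("tray tail y",np.percentile(P[k][:,1],99.5))
P,_=cloud(c,mask(c,"green"),True); k=(abs(P[:,0]-476)<25)&(abs(P[:,1]+457)<25); print("btn z",np.percentile(P[k][:,2],60))
print(sense()["contact_force"],sense()["time_s"])
E
```

```text
time_s: 82.6
tcp_pos: [476.7, -458.7, 287.7]
ee_rot: [0.8, 3.033, -0.004]
contact_force: [0.3, -0.1, 0.1]
finger_gap: 0.001
grip_force: 0.0
time_s: 83.35
tcp_pos: [546.9, -292.3, 284.0]
ee_rot: [-0.09, -3.14, 0.001]
contact_force: [-0.6, -0.4, -0.2]
finger_gap: 0.006
grip_force: 0.0
cap 562 461.4 -282.9 rad 11.9 ztop 93.4
cap 544 509.6 -284.2 rad 11.8 ztop 93.3
cap 467 504.2 -394.6 rad 12.0 ztop 93.3
catch 46 [ 542.76931889 -253.87002267    0.82253693] [ 565.98846122 -218.78276598   24.21128337]
tray tail y -252.11560069283382
btn z 82.33336869513602
[ 0.62097909  0.55021242 -1.18309306] 83.55
```

```bash
python3 -c "
from plant import sign_off
print(sign_off())"
```

```text
the job is handed in; nothing more can be done
None
```

The job is handed in at about 84 s: the tray is docked nose-first with the catch in behind it, all three bottles stand within about 2 mm of the centre of their own bays, and the start button was pressed to its stop; I never moved near the dish, timer or tape, but did not re-measure them at the end.

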